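# Pack the kiln props and click the covers shut

## Robot

A 6-joint arm with a two-finger parallel gripper is mounted at the origin on the work surface. World frame = base frame: x ahead of the robot, y to its left, z up, the work surface at z = 0. Lengths are in m, angles in rad, forces in N, time in s.
With the tool pointing down it reaches from about 0.35 to 0.775 m from the base axis. Payload 7.3 kg.
Tool frame: the origin (TCP) lies on the centre line of the jaws, within the pads' length; the fingertips stand 19 mm ahead of it and the grasp point (between the pads) is the TCP (robot.nose_length is the distance from the TCP to the fingertips, in m); z points along the fingers, y is the line along which they close (so a half turn about z gives the same grasp; the last joint's range is limited). The gripper opens to 92 mm and grips with 3 to 60 N. Pads are 19 mm wide; open, the fingers measure 130 mm over their backs; the gripper's body (75 mm by 190 mm) begins 47 mm behind the grasp point.
Start: joints at [1.09, 0.342, 1.524, -0, 1.275, -0.146], TCP at [0.172, 0.496, 0.246] pointing down, gripper open.
Joint ranges: [-2.53, 2.53], [-0.77, 2.02], [0.04, 2.7], [-1, 4.14], [0.28, 2.66], [-3.11, 3.11]. Speed limits (rad/s): [2.57, 2.57, 3.14, 3.14, 3.14, 3.14].

## Interface

Orientations are given as a 3x3 rotation matrix whose columns are the frame's x, y, z axes.
In Python, from rig import robot gives the robot as it stands.
- The arm moves only by the shell command python3 -m jog 'ROWS' [FORCE]. ROWS is JSON, one flat list of numbers, 7 for each row, row after row: the shift along the tool's x, y, z each as a share of 0.1 m, from -1 to 1, then the turn, a rotation vector about the tool's x, y, z each as a share of pi/2 rad, from -1 to 1, then the gripper command: -1 is shut, 1 is fully open, values between are in proportion. A call has 1 to 5 rows; each row is the pose to reach, as a shift and turn from the pose commanded when the call began, along the tool's axes at that moment; what a row does not reach only later rows make up. A row lasts 1/12 s, in which the tool goes at most 41.7 mm and 7.16 degrees, less where a joint would pass 70% of its speed; a pose out of reach is approached as far as the arm can. A call with a number of a shift or a turn outside -1 to 1 is refused whole. A call with a gripper value outside its range is refused whole. The fingers move at their own pace and stop on an object; FORCE is the grip in N (left out, the last holds). Time passes only in rows, so rows that repeat a pose let the fingers close. It gives the time, the measured TCP pose, the force, the opening and the grip force at its end, in the units of the state.
- robot.get_state(): the state, without advancing time (a new reading comes with each control period).
- robot.read_camera(name): name is "scene" or "top"; returns a dict with "frame" (400x640x3 uint8, red, green, blue), "K" (3x3 intrinsics, pixels), "camera_from_world" (4x4, takes a point from world to camera coordinates). Camera axes: x right, y down, z forward; pixel columns grow to the right and rows downward; lengths in m; the calibration is good to about 2 mm. A picture is of the moment at which its call begins. There is no depth.
- robot.sign_off(): hands the job in; it is judged then, once.
The state is a dict: "time_s": time; "joint_positions": joint angles; "joint_velocities": joint speeds; "joint_torque": joint torques, N m; "ee_pos": TCP position; "orientation": TCP orientation; "contact_force": force on the tool from outside, world axes, zero at the start; "wrist_torque": the same for the moment, N m; "finger_gap": finger opening in m; "gripper_force": force on a finger pad.
Only numpy, scipy, OpenCV 4.12 (cv2) and the standard library are available. Lean on these libraries where they do the work, as an engineer would, in place of code of your own. Each camera call takes 0.05 s, during which the arm holds its last target. There are 200 camera calls.

## Task

Pack the finished kiln props from the cutting machine's catch tray into the carrying cases, cream-white ones in the cream-white case and terracotta-red ones in the red case: lay them along the case, two side by side on the floor and a third, if there is one, saddled in the gap on top. Then press each case's hinged cover down until its catch clicks and holds it fully shut, and leave the other things on the bench where they are.

Things in the scene. Friction and masses are not known exactly. Their poses are not given: they have to be found in the camera images.
- white_1_center (a point): centre of a cream-white kiln prop: a solid fired-clay cylinder, 36 mm diameter, 56 mm long, flat ends, about 110 g, lying on its side; x axis along its length. At the start it lies in the catch tray. None if this prop is absent (all three white ones are always there).
- white_2_center (a point): centre of a cream-white kiln prop: a solid fired-clay cylinder, 36 mm diameter, 56 mm long, flat ends, about 110 g, lying on its side; x axis along its length. At the start it lies in the catch tray. None if this prop is absent (all three white ones are always there).
- white_3_center (a point): centre of a cream-white kiln prop: a solid fired-clay cylinder, 36 mm diameter, 56 mm long, flat ends, about 110 g, lying on its side; x axis along its length. At the start it lies in the catch tray. None if this prop is absent (all three white ones are always there).
- red_1_center (a point): centre of a terracotta-red kiln prop: a solid fired-clay cylinder, 36 mm diameter, 56 mm long, flat ends, about 110 g, lying on its side; x axis along its length. At the start it lies in the catch tray. None if this prop is absent (one to three red ones are there).
- red_2_center (a point): centre of a terracotta-red kiln prop: a solid fired-clay cylinder, 36 mm diameter, 56 mm long, flat ends, about 110 g, lying on its side; x axis along its length. At the start it lies in the catch tray. None if this prop is absent (one to three red ones are there).
- red_3_center (a point): centre of a terracotta-red kiln prop: a solid fired-clay cylinder, 36 mm diameter, 56 mm long, flat ends, about 110 g, lying on its side; x axis along its length. At the start it lies in the catch tray. None if this prop is absent (one to three red ones are there).
- white_case: cream-white case for cream-white props, fixed to the bench. Origin: centre of its underside; x along the case to its hinge end, z up. Floor 5 mm above the bench, 82 mm long (x = -41 to 41 mm) between steps 5 mm high at both ends, 76 mm wide between side walls 5 mm thick, 41 mm high; a rib 6 mm wide and 6 mm high along the floor's middle. End wall 73 mm high at x = 74 to 80 mm, other end open but for the latch post.
- white_case_left (a point): where the centre of a prop of the bottom row comes to lie in the white case, on the +y side of the floor rib: y = 18 mm, 23 mm above the bench (about 2 mm play sideways); the other place of the row is its mirror image at y = -18 mm. x axis along the case.
- white_case_top (a point): where the centre of a third prop, saddled on two, comes to lie in the white case: y = 0, about 54 mm above the bench; x axis along the case.
- white_case_latch (a point): top centre of the white case's latch post, 92 mm above the bench, 34 mm wide (y), 8 mm thick, 95 mm from the case's middle; a spring catch with a brass roller sits just below its top on the inner side, to 19 mm from this point.
- white_cover (a joint): hinge of the clear, cream-white-rimmed cover of the white case: 0 shut, 1.6 rad standing open. Plate 148 mm long from the hinge, 76 mm wide, 5 mm thick, underside 76 mm above the bench when shut. A spring holds it open and throws it back up (about 1 N at its free edge) unless the catch has clicked; over the last 10 mm the catch resists (5 to 10 N on the block), then snaps and holds it at 0.
- white_cover_pad (a point): centre of the top face of the blue grip block (20 mm along the cover, 40 mm across, 14 mm high) on the outside of the white cover, 128 mm from the hinge line and 19 mm out from the cover's underside; press here to shut. Pinched and pulled up with 5 to 10 N it opens a shut cover again. z axis out of the cover (up when shut), x axis towards the hinge.
- white_cover_hinge (a point): middle of the hinge line of the white cover, on the case at 76 mm above the bench; its x axis is the case's x (the cover lies to -x of it when shut), the hinge line is along y.
- red_case: terracotta-red case for terracotta-red props, fixed to the bench. Origin: centre of its underside; x along the case to its hinge end, z up. Floor 5 mm above the bench, 82 mm long (x = -41 to 41 mm) between steps 5 mm high at both ends, 76 mm wide between side walls 5 mm thick, 41 mm high; a rib 6 mm wide and 6 mm high along the floor's middle. End wall 73 mm high at x = 74 to 80 mm, other end open but for the latch post.
- red_case_left (a point): where the centre of a prop of the bottom row comes to lie in the red case, on the +y side of the floor rib: y = 18 mm, 23 mm above the bench (about 2 mm play sideways); the other place of the row is its mirror image at y = -18 mm. x axis along the case.
- red_case_top (a point): where the centre of a third prop, saddled on two, comes to lie in the red case: y = 0, about 54 mm above the bench; x axis along the case.
- red_case_latch (a point): top centre of the red case's latch post, 92 mm above the bench, 34 mm wide (y), 8 mm thick, 95 mm from the case's middle; a spring catch with a brass roller sits just below its top on the inner side, to 19 mm from this point.
- red_cover (a joint): hinge of the clear, terracotta-red-rimmed cover of the red case: 0 shut, 1.6 rad standing open. Plate 148 mm long from the hinge, 76 mm wide, 5 mm thick, underside 76 mm above the bench when shut. A spring holds it open and throws it back up (about 1 N at its free edge) unless the catch has clicked; over the last 10 mm the catch resists (5 to 10 N on the block), then snaps and holds it at 0.
- red_cover_pad (a point): centre of the top face of the blue grip block (20 mm along the cover, 40 mm across, 14 mm high) on the outside of the red cover, 128 mm from the hinge line and 19 mm out from the cover's underside; press here to shut. Pinched and pulled up with 5 to 10 N it opens a shut cover again. z axis out of the cover (up when shut), x axis towards the hinge.
- red_cover_hinge (a point): middle of the hinge line of the red cover, on the case at 76 mm above the bench; its x axis is the case's x (the cover lies to -x of it when shut), the hinge line is along y.
- catch_tray: steel catch tray of the green cutting machine, fixed. Origin: underside centre of the tray, z up. Inner floor 232 (x) x 176 mm (y), 4 mm above the bench; rim 10 mm above the bench, on the +y side (towards the machine) 34 mm. The machine stands from 165 mm to the tray's +y side, 190 mm high (its motor on top 270 mm).
- glaze_jar: amber glass jar with white cap, 70 mm diameter, 100 mm high; origin at its underside. Not part of the job.
- bowl: terracotta bowl, 110 mm across, 50 mm high; origin at its underside. Not part of the job.
- brush: brush with a wooden handle lying on the bench; origin at its underside. Not part of the job.
Things that resemble listed ones, but are neither listed nor needed, are in the scene too. Leave any blue or purple look-alike of the part that bears white_3_center alone.

How it is judged:
At the end, for the whole second after the job is handed in: Every prop present lies in the case of its colour, within 0.2 rad of the case's axis, centre within 35 mm of the case's middle lengthwise and 25 mm sideways, 18 to 60 mm above the bench; both covers are held shut by their catches (under 0.025 rad) (x of white_1_center in the frame of white_case between -0.035 and 0.035 m and y of white_1_center in the frame of white_case between -0.025 and 0.025 m and z of white_1_center in the frame of white_case between 0.018 and 0.06 m and angle between the x axis of each of white_1_center, white_2_center, white_3_center and the x axis of white_case, either way round below 0.2 rad and x of white_2_center in the frame of white_case between -0.035 and 0.035 m and y of white_2_center in the frame of white_case between -0.025 and 0.025 m and z of white_2_center in the frame of white_case between 0.018 and 0.06 m and x of white_3_center in the frame of white_case between -0.035 and 0.035 m and y of white_3_center in the frame of white_case between -0.025 and 0.025 m and z of white_3_center in the frame of white_case between 0.018 and 0.06 m and x of red_1_center in the frame of red_case between -0.035 and 0.035 m and y of red_1_center in the frame of red_case between -0.025 and 0.025 m and z of red_1_center in the frame of red_case between 0.018 and 0.06 m and angle between the x axis of each of red_1_center, red_2_center, red_3_center and the x axis of red_case, either way round below 0.2 rad and x of red_2_center in the frame of red_case between -0.035 and 0.035 m and y of red_2_center in the frame of red_case between -0.025 and 0.025 m and z of red_2_center in the frame of red_case between 0.018 and 0.06 m and x of red_3_center in the frame of red_case between -0.035 and 0.035 m and y of red_3_center in the frame of red_case between -0.025 and 0.025 m and z of red_3_center in the frame of red_case between 0.018 and 0.06 m and value of joint each of white_cover, red_cover below 0.025 rad); the robot touches nothing.
It fails at once if the glaze jar is moved by more than 4 cm (distance of glaze_jar from where it was at the start of the episode above 0.04 m).
It fails at once if the bowl is moved by more than 4 cm (distance of bowl from where it was at the start of the episode above 0.04 m).
It fails at once if the brush is moved by more than 4 cm (distance of brush from where it was at the start of the episode above 0.04 m).
Of red_1, red_2, red_3 only 1 to 3 are there at a start; the rules pass over those that are not, and their reading is None.
At some moment in a run one of white_1, white_2, white_3, red_1, red_2, red_3 may be knocked a few centimetres aside while the robot is not near it.
Once in a run the grip may slacken for a moment while it holds something.
It also fails if it takes over 210 s, if anything falls off the work surface, if the arm or the gripper's body presses on something with over 40 N, if the wrist force passes 120 N, or if a joint passes its speed limit or range.

## Working session

There is one attempt and no reset: what is moved stays moved. The work goes in short steps, Python scripts to look and compute and a shell command to move; the robot and the scene stay as the last step left them, time stands still between calls to the robot, and variables do not carry over. Pictures are saved under pics/ and viewed, at most 14 in all, crops included, and the job is handed in when it is done.

```bash
ls; mkdir -p pics
python3 - <<'E'
from rig import robot
import cv2
for n in("scene","top"):
    r=robot.read_camera(n); cv2.imwrite(f"pics/{n}0.png",r["frame"][:,:,::-1]); print(n,r["K"].round(1).tolist(),r["camera_from_world"].round(4).tolist())
s=robot.get_state();print(s)
E
```

```text
pics
scene [[373.9, 0.0, 320.4], [0.0, 373.9, 199.7], [0.0, 0.0, 1.0]] [[0.8843, 0.4668, -0.0129, -0.4924], [0.2572, -0.51, -0.8208, -0.0531], [-0.3897, 0.7226, -0.571, 1.1734], [0.0, 0.0, 0.0, 1.0]]
top [[484.4, 0.0, 317.0], [0.0, 484.4, 196.5], [0.0, 0.0, 1.0]] [[0.0295, -0.9995, 0.0058, 0.026], [-0.9969, -0.0298, -0.0732, 0.5459], [0.0733, -0.0036, -0.9973, 1.2946], [0.0, 0.0, 0.0, 1.0]]
{'time_s': 0.1, 'joint_positions': array([ 1.09001287e+00,  3.42622626e-01,  1.52490881e+00, -4.59120770e-05,
        1.27540047e+00, -1.45997577e-01]), 'joint_velocities': array([-0.0007003 , -0.00211214, -0.00175852,  0.0008864 , -0.00046469,
        0.00149456]), 'joint_torque': array([ 2.59015542e-03, -4.32007527e+01, -2.44696587e+01,  7.20980228e-02,
        5.26655058e-02, -8.76867671e-05]), 'ee_pos': array([0.17233161, 0.49555597, 0.24513466]), 'orientation': array([[-9.44485041e-01,  3.28553909e-01, -5.80425265e-04],
       [ 3.28554387e-01,  9.44484281e-01, -1.20773850e-03],
       [ 1.51395336e-04, -1.33139221e-03, -9.99999102e-01]]), 'contact_force': array([ 0.32655735, -0.18375176,  0.71852522]), 'wrist_torque': array([0.01080302, 0.04507818, 0.03693729]), 'gripper_force': 0.0, 'finger_gap': 0.0916459280073374}
```

View pics/scene0.png

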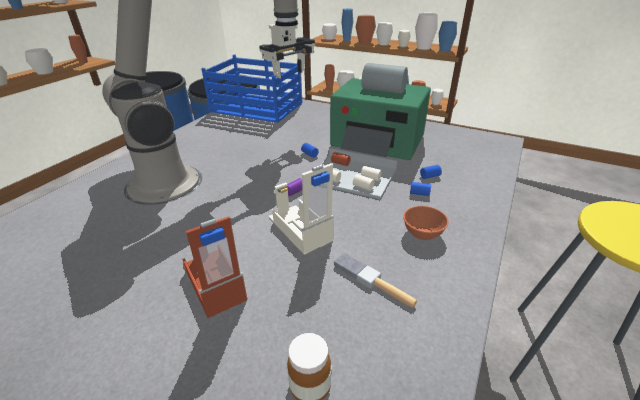

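View pics/top0.png

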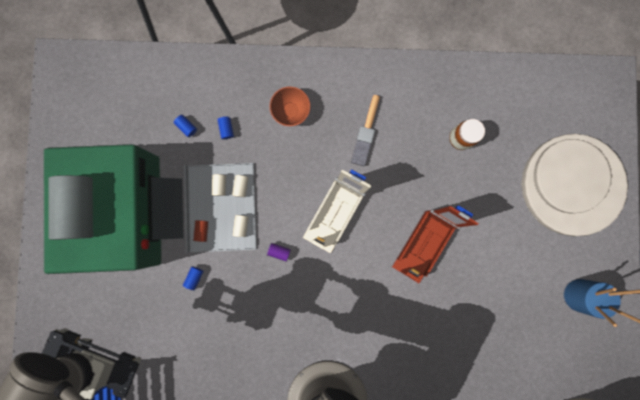

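The scene view shows the white case at about (303,215), the red case at (215,270), and the tray at (360,175), with its props near (341,158) red, (370,173), (363,183) and (335,178) white. In the top view, the white props are at (219,184), (242,185) and (240,225), and one red prop is at (200,231). The white case runs from (325,245) to (357,175), and the red case from (410,275) to (460,210). The hinge is at the upper end of each.

```bash
cat > h.py <<'E'
import numpy as np, cv2
from rig import robot
def cast(r,uv,z):
    T=r["camera_from_world"];R,t=T[:3,:3],T[:3,3];c=-R.T@t
    d=R.T@np.linalg.inv(r["K"])@np.array([uv[0],uv[1],1.]);return c+d*(z-c[2])/d[2]
def proj(r,p):
    q=r["camera_from_world"]@np.append(p,1);q=r["K"]@q[:3];return q[:2]/q[2]
def comps(r,kind,roi,z,amin=60):
    h=cv2.cvtColor(r["frame"],cv2.COLOR_RGB2HSV).astype(int);H,S,V=h[...,0],h[...,1],h[...,2]
    m={"red":((H<12)|(H>172))&(S>110)&(V>50),"white":(S<75)&(S>14)&(H<40)&(V>150),"blue":(H>105)&(H<125)&(S>150)}[kind].astype(np.uint8)
    k=np.zeros_like(m);x0,y0,x1,y1=roi;k[y0:y1,x0:x1]=m[y0:y1,x0:x1]
    out=[]
    for c in cv2.findContours(k,cv2.RETR_EXTERNAL,cv2.CHAIN_APPROX_NONE)[0]:
        if cv2.contourArea(c)<amin: continue
        b=cv2.boxPoints(cv2.minAreaRect(c));w=np.array([cast(r,p,z)[:2] for p in b])
        e=[w[1]-w[0],w[2]-w[1]];L=[np.linalg.norm(x) for x in e];l=e[int(np.argmax(L))]
        out.append((w.mean(0).round(4).tolist(),round(float(np.degrees(np.arctan2(l[1],l[0])))%180,1),np.round(sorted(L),3).tolist(),b.mean(0).round(1).tolist()))
    return out
E
python3 - <<'E'
from h import *
r=robot.read_camera("top")
for k in("white","red"):
    for o in comps(r,k,(190,160,258,252),.022): print(k,o)
print(comps(r,"white",(295,160,375,255),.041)); print(comps(r,"red",(385,195,480,285),.041)); print(comps(r,"blue",(340,160,480,225),.15,15))
f=r["frame"][:,:,::-1]
a=cv2.resize(f[155:295,295:485],None,fx=4,fy=4,interpolation=cv2.INTER_CUBIC);cv2.imwrite("pics/cases.png",a)
b=cv2.resize(f[155:260,180:300],None,fx=5,fy=5,interpolation=cv2.INTER_CUBIC);cv2.imwrite("pics/tray.png",b)
E
```

```text
white ([0.4605, 0.2513], 174.3, [0.029, 0.058], [238.5, 225.39999389648438])
white ([0.5685, 0.256], 174.3, [0.03, 0.059], [238.39999389648438, 185.5])
white ([0.5694, 0.3141], 2.5, [0.027, 0.057], [217.0, 184.5])
red ([0.4438, 0.3543], 2.6, [0.032, 0.051], [200.0, 230.5])
[([0.507, -0.0083], 151.4, [0.092, 0.215], [335.5, 210.89999389648438])]
[([0.418, -0.2458], 149.7, [0.093, 0.178], [424.0, 247.0]), ([0.5008, -0.3295], 60.4, [0.036, 0.113], [455.8999938964844, 216.60000610351562])]
[([0.5118, -0.318], 62.4, [0.008, 0.043], [464.20001220703125, 210.60000610351562]), ([0.5923, -0.0556], 65.0, [0.008, 0.037], [357.70001220703125, 174.60000610351562])]
```

View pics/cases.png

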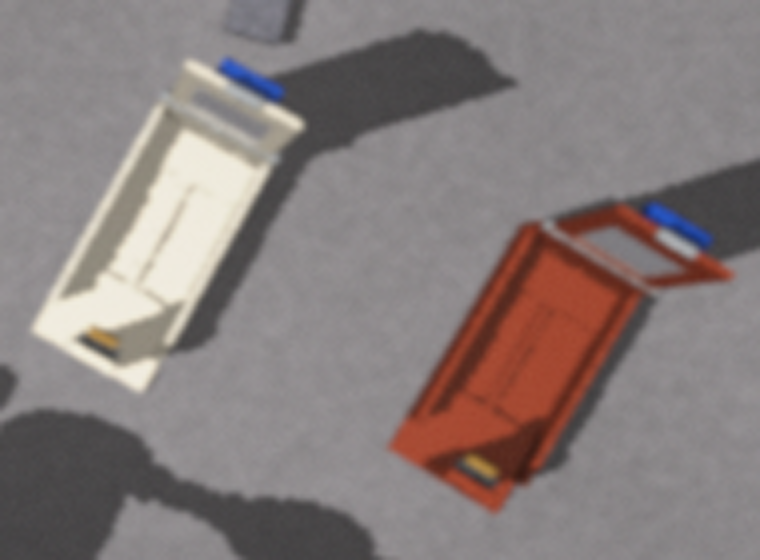

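View pics/tray.png

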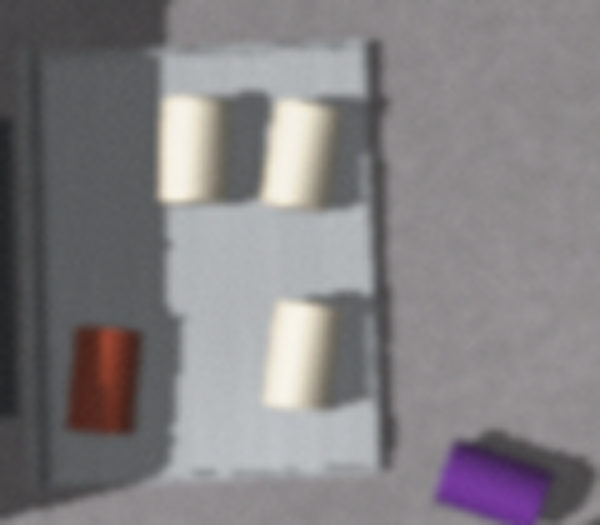

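The case crop shows the hinge bars (grey) centred near pixel (350,186.5) for white and (444.6,219.3) for red. The brass catches are at (320,239.5) and (415,271.5), and the rib middles at (336.2,213.5) and (425.2,243). The tray crop shows all four props lying along world x, with centres at (239.8,225.8), (240,185.6) and (218.4,184.8) white and (201,231) red.

Run:
```python
from h import *
r=robot.read_camera("top")
o=lambda x,y:(295+x/4-.4,155+y/4-.4)
t=lambda x,y:(180+x/5-.4,155+y/5-.4)
for n,h,b,rib,ha,hb in(("w",(220,126),(100,338),(165,234),(163,95),(277,158)),("r",(598,257),(480,466),(521,352),(542,222),(655,293))):
    H=cast(r,o(*h),.076)[:2];B=cast(r,o(*b),.088)[:2];R=cast(r,o(*rib),.011)[:2];A=cast(r,o(*ha),.076)[:2];C=cast(r,o(*hb),.076)[:2]
    d=H-B;print(n,H.round(4),B.round(4),R.round(4),"axis",np.degrees(np.arctan2(d[1],d[0])),np.linalg.norm(d),"bar",np.degrees(np.arctan2(*(A-C)[::-1]))-90,np.linalg.norm(A-C))
for n,p in(("w1",(299,354)),("w2",(300,153)),("w3",(192,149)),("r1",(105,380))): print(n,cast(r,t(*p),.022).round(4))
for p in((160,45),(372,42),(385,470),(40,480),(40,50)): print("tray",cast(r,t(*p),.008 if p[0]>50 else .034).round(3))
# scene-view check of reds
s=robot.read_camera("scene")
for o in comps(s,"red",(325,145,400,200),.022,20)+comps(s,"white",(325,160,400,200),.022,20): print(o)
cv2.imwrite("pics/sc.png",cv2.resize(s["frame"][130:320,170:450,::-1],None,fx=2.8,fy=2.8,interpolation=cv2.INTER_CUBIC))
```

```text
w [ 0.5706 -0.0416] [0.4311 0.0326] [ 0.5019 -0.0106] axis -28.006911439252498 0.15800526810587884 bar -27.373266496062286 0.08466547975135774
r [ 0.4927 -0.2887] [ 0.357  -0.2117] [ 0.4289 -0.2544] axis -29.599904909646597 0.15602172437518386 bar -30.70263342794601 0.08582704940340638
w1 [0.4606 0.2489 0.022 ]
w2 [0.5693 0.2529 0.022 ]
w3 [0.5697 0.3114 0.022 ]
r1 [0.4435 0.3527 0.022 ]
tray [0.628 0.334 0.008]
tray [0.633 0.218 0.008]
tray [0.399 0.202 0.008]
tray [0.39  0.382 0.034]
tray [0.62  0.393 0.034]
([0.4442, 0.3542], 176.0, [0.069, 0.069], [340.1000061035156, 158.5])
([0.564, 0.2879], 103.0, [0.08, 0.128], [366.1000061035156, 176.5])
([0.4846, 0.222], 118.4, [0.048, 0.199], [333.5, 181.1999969482422])
```

View pics/sc.png

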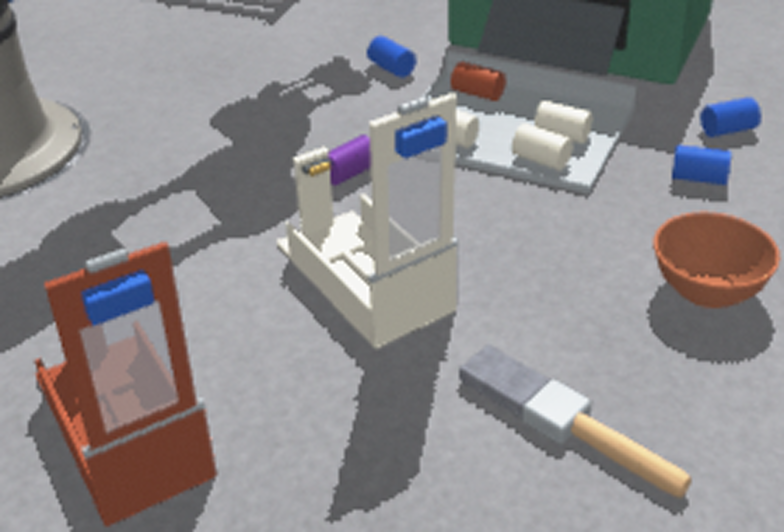

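The close-up confirms the covers stand open with the blue blocks on the outer side, away from the latch. There are three white props and one red prop in the tray, and nothing is lying in the cases. Next I'll add a helper that works out tool-frame steps, then take the first white prop.

```bash
cat >> h.py <<'E'
from scipy.spatial.transform import Rotation as Ro
def plan(target,yaw):
    "print the calls (tool-frame shares) to bring a downward tool to target with tool x at yaw deg"
    s=robot.get_state();p=np.array(s["ee_pos"]);R=np.array(s["orientation"]);a=np.radians(yaw)
    Rt=np.array([[np.cos(a),np.sin(a),0],[np.sin(a),-np.cos(a),0],[0,0,-1.]])
    t=np.array(target,float)
    for _ in range(9):
        d=R.T@(t-p);f=min(1,.1/max(abs(d).max(),1e-9));w=Ro.from_matrix(R.T@Rt).as_rotvec();n=np.linalg.norm(w);g=min(1,.62/max(n,1e-9))
        rows=max(np.linalg.norm(d*f)/.0417,n*g/.125)
        print((d*f/.1).round(3).tolist(),(w*g/(np.pi/2)).round(3).tolist(),"rows",round(rows,1))
        p=p+R@(d*f);R=R@Ro.from_rotvec(w*g).as_matrix()
        if f==1 and g==1: break
E
python3 -c "
from h import *
plan((.4606,.2489,.13),173.5)"
```

```text
[-1.0, -0.392, 0.327] [-0.0, -0.0, -0.141] rows 2.7
[-1.0, -0.677, 0.367] [0.0, 0.0, -0.0] rows 3.0
[-1.0, -0.677, 0.367] [0.0, 0.0, -0.0] rows 3.0
[-0.253, -0.171, 0.093] [0.0, 0.0, -0.0] rows 0.8
```

```bash
python3 -m jog '[-1,-0.392,0.327,0,0,-0.141,1,-1,-0.392,0.327,0,0,-0.141,1,-1,-0.392,0.327,0,0,-0.141,1]' 30
python3 -m jog '[-1,-0.677,0.367,0,0,0,1,-1,-0.677,0.367,0,0,0,1,-1,-0.677,0.367,0,0,0,1]'
python3 -m jog '[-1,-0.677,0.367,0,0,0,1,-1,-0.677,0.367,0,0,0,1,-1,-0.677,0.367,0,0,0,1]'
python3 -m jog '[-0.253,-0.171,0.093,0,0,0,0.3,-0.253,-0.171,0.093,0,0,0,0.3,-0.253,-0.171,0.093,0,0,0,0.3]'
python3 -c "
from h import *
plan((.4606,.2489,.035),173.5)
r=robot.read_camera('top')
for k in('white','red'):
    for o in comps(r,k,(190,160,258,252),.022): print(k,o)
f=r['frame'][:,:,::-1]
cv2.imwrite('pics/t1.png',cv2.resize(f[140:300,160:330],None,fx=3.5,fy=3.5,interpolation=cv2.INTER_CUBIC))"
```

```text
time_s: 0.5
ee_pos: [0.2548, 0.4247, 0.2123]
orientation: [[-0.994, 0.106, 0.0], [0.106, 0.994, -0.001], [-0.0, -0.001, -1.0]]
contact_force: [0.6, -0.1, 0.0]
finger_gap: 0.0919
gripper_force: 0.0
time_s: 0.75
ee_pos: [0.3459, 0.3469, 0.1763]
orientation: [[-0.994, 0.112, 0.0], [0.112, 0.994, 0.0], [-0.0, 0.0, -1.0]]
contact_force: [1.1, -0.2, -0.1]
finger_gap: 0.092
gripper_force: 0.0
time_s: 1.0
ee_pos: [0.4369, 0.2688, 0.1398]
orientation: [[-0.994, 0.113, 0.0], [0.113, 0.994, 0.0], [-0.0, 0.0, -1.0]]
contact_force: [0.7, 1.0, -1.1]
finger_gap: 0.0917
gripper_force: 0.0
time_s: 1.25
ee_pos: [0.4595, 0.2493, 0.1302]
orientation: [[-0.993, 0.116, -0.002], [0.116, 0.993, -0.0], [0.002, -0.001, -1.0]]
contact_force: [0.3, 0.1, 0.1]
finger_gap: 0.0764
gripper_force: 0.0
[-0.013, -0.002, 0.952] [-0.0, -0.001, -0.002] rows 2.3
white ([0.4648, 0.3428], 110.2, [0.027, 0.09], [204.60000610351562, 222.8000030517578])
white ([0.5689, 0.2558], 174.3, [0.031, 0.059], [238.5, 185.39999389648438])
white ([0.5694, 0.3141], 2.5, [0.027, 0.057], [217.0, 184.5])
```

View pics/t1.png

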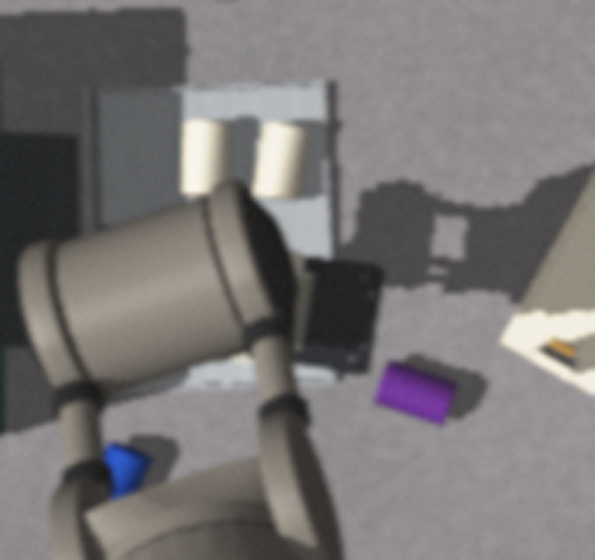

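The wrist hides the grasp in this view. The two remaining whites at crop (204,157) and (278,158) haven't moved. I'll descend, grip and lift.

```bash
python3 -m jog '[0,0,0.6,0,0,0,0.3,0,0,0.95,0,0,0,0.3,0,0,0.95,0,0,0,0.3]' 
python3 -m jog '[0,0,0,0,0,0,-1,0,0,0,0,0,0,-1,0,0,0,0,0,0,-1,0,0,0,0,0,0,-1,0,0,0,0,0,0,-1]' 30
python3 -m jog '[0,0,-0.3,0,0,0,-1,0,0,-0.6,0,0,0,-1,0,0,-1,0,0,0,-1,0,0,-1,0,0,0,-1]'
python3 -c "
from h import *
u=np.array([np.cos(np.radians(-27.8)),np.sin(np.radians(-27.8))]);n=np.array([-u[1],u[0]]);c=np.array([.5025,-.0065])
print(c+.018*n,c-.018*n)
plan((*(c+.018*n),.13),152.2)"
```

```text
time_s: 1.55
ee_pos: [0.4551, 0.2508, 0.0321]
orientation: [[-0.994, 0.111, -0.006], [0.111, 0.994, -0.002], [0.006, -0.003, -1.0]]
contact_force: [-1.4, -0.8, 0.0]
finger_gap: 0.0603
gripper_force: 0.0
time_s: 1.97
ee_pos: [0.4598, 0.2514, 0.0378]
orientation: [[-0.994, 0.113, 0.003], [0.113, 0.994, 0.002], [-0.003, 0.002, -1.0]]
contact_force: [-0.7, 1.3, 4.1]
finger_gap: 0.0353
gripper_force: 29.9
time_s: 2.3
ee_pos: [0.4625, 0.252, 0.1436]
orientation: [[-0.994, 0.113, 0.013], [0.113, 0.994, 0.005], [-0.012, 0.006, -1.0]]
contact_force: [1.1, 1.7, 0.3]
finger_gap: 0.0353
gripper_force: 29.9
[0.51089496 0.00942246] [ 0.49410504 -0.02242246]
[-0.32, -1.0, 0.056] [0.005, 0.007, 0.237] rows 3.0
[-0.812, -1.0, 0.071] [-0.0, 0.0, -0.0] rows 3.1
[-0.085, -0.105, 0.007] [0.0, 0.0, -0.0] rows 0.3
```

```bash
python3 -m jog '[-0.32,-1,0,0.005,0.007,0.237,-1,-0.32,-1,0,0.005,0.007,0.237,-1,-0.32,-1,0,0.005,0.007,0.237,-1]' 
python3 -m jog '[-0.812,-1,0,0,0,0,-1,-0.812,-1,0,0,0,0,-1,-0.812,-1,0,0,0,0,-1,-0.812,-1,0,0,0,0,-1]' 
python3 -m jog '[-0.08,-0.1,0,0,0,0,-1,-0.08,-0.1,0,0,0,0,-1,-0.08,-0.1,0,0,0,0,-1]' 
python3 -c "
from h import *
plan((.5109,.0094,.095),152.2)
s=robot.read_camera('scene')
cv2.imwrite('pics/s2.png',cv2.resize(s['frame'][100:270,200:400,::-1],None,fx=3.5,fy=3.5,interpolation=cv2.INTER_CUBIC))"
```

```text
time_s: 2.55
ee_pos: [0.4798, 0.1449, 0.1368]
orientation: [[-0.882, 0.472, -0.011], [0.472, 0.882, -0.005], [0.007, -0.01, -1.0]]
contact_force: [0.6, 0.0, -2.3]
finger_gap: 0.0351
gripper_force: 29.9
time_s: 2.88
ee_pos: [0.5062, 0.0153, 0.1369]
orientation: [[-0.882, 0.471, -0.01], [0.471, 0.882, -0.007], [0.005, -0.01, -1.0]]
contact_force: [0.3, 0.1, -1.1]
finger_gap: 0.0352
gripper_force: 29.9
time_s: 3.13
ee_pos: [0.5068, 0.009, 0.1363]
orientation: [[-0.884, 0.467, -0.013], [0.467, 0.884, -0.004], [0.009, -0.009, -1.0]]
contact_force: [-0.5, 0.2, -0.7]
finger_gap: 0.0355
gripper_force: 29.9
[-0.038, 0.026, 0.413] [-0.006, -0.006, -0.0] rows 1.0
```

View pics/s2.png

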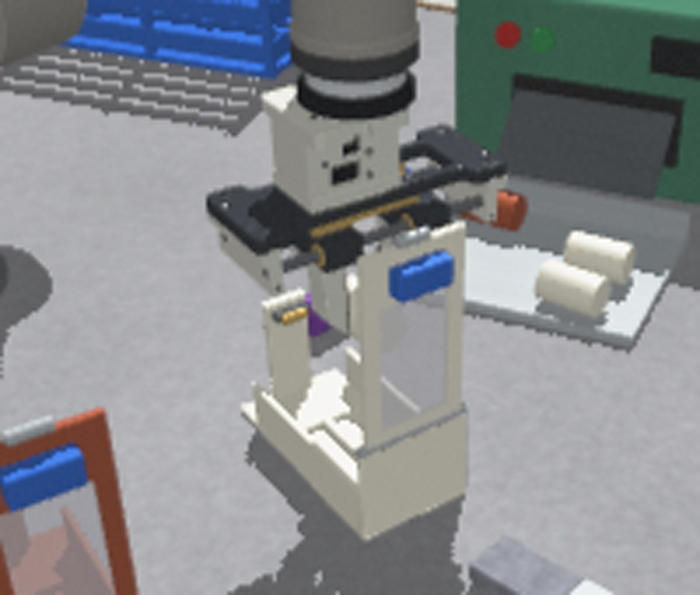

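```bash
python3 -m jog '[-0.04,0.026,0.3,-0.006,-0.006,0,-1,-0.04,0.026,0.5,-0.006,-0.006,0,-1,-0.04,0.026,0.6,-0.006,-0.006,0,-1,-0.04,0.026,0.6,-0.006,-0.006,0,-1,-0.04,0.026,0.6,-0.006,-0.006,0,-1]'
python3 -c "
from h import *
plan((.5109,.0094,.0635),152.2)"
```

```text
time_s: 3.6
ee_pos: [0.5109, 0.0097, 0.0763]
orientation: [[-0.885, 0.465, -0.001], [0.465, 0.885, -0.0], [0.001, -0.0, -1.0]]
contact_force: [0.5, -0.4, -0.6]
finger_gap: 0.0351
gripper_force: 29.9
[-0.002, -0.002, 0.128] [-0.0, -0.0, 0.001] rows 0.3
```

```bash
python3 -m jog '[0,0,0.13,0,0,0,-1,0,0,0.13,0,0,0,-1,0,0,0.13,0,0,0,-1]'
python3 -m jog '[0,0,0,0,0,0,0.2,0,0,0,0,0,0,0.2,0,0,0,0,0,0,0.2,0,0,0,0,0,0,0.2]'
python3 -m jog '[0,0,-0.4,0,0,0,0.2,0,0,-0.8,0,0,0,0.2,0,0,-1,0,0,0,0.2,0,0,-1,0,0,0,0.2]'
python3 -c "
from h import *
plan((.5693,.2535,.14),84)
plan((.5,.16,.15),110)"
```

```text
time_s: 3.85
ee_pos: [0.5112, 0.0091, 0.064]
orientation: [[-0.885, 0.466, 0.001], [0.466, 0.885, -0.0], [-0.001, 0.0, -1.0]]
contact_force: [-0.2, -0.1, -1.2]
finger_gap: 0.0351
gripper_force: 29.9
time_s: 4.18
ee_pos: [0.5113, 0.0088, 0.0638]
orientation: [[-0.884, 0.467, 0.001], [0.467, 0.884, -0.0], [-0.001, 0.0, -1.0]]
contact_force: [-0.4, 0.4, 0.5]
finger_gap: 0.054
gripper_force: 0.0
time_s: 4.52
ee_pos: [0.5136, 0.0085, 0.1683]
orientation: [[-0.884, 0.467, 0.01], [0.467, 0.884, -0.001], [-0.009, 0.003, -1.0]]
contact_force: [1.3, 0.0, 0.1]
finger_gap: 0.0553
gripper_force: 0.0
[0.269, 1.0, 0.117] [0.003, 0.002, 0.395] rows 5.0
[1.0, 0.822, 0.144] [0.003, 0.002, 0.363] rows 4.6
[0.181, 0.022, 0.02] [0.0, -0.0, 0.0] rows 0.4
[0.65, 1.0, 0.141] [0.003, 0.004, 0.395] rows 5.0
[0.306, 0.121, 0.039] [0.001, 0.001, 0.074] rows 0.9
```

```bash
python3 -m jog '[0.27,1,0.1,0,0,0.395,0.65,0.27,1,0.1,0,0,0.395,0.65,0.27,1,0.1,0,0,0.395,0.65,0.27,1,0.1,0,0,0.395,0.65,0.27,1,0.1,0,0,0.395,0.65]'
python3 -m jog '[1,0.822,0.1,0,0,0.363,0.65,1,0.822,0.1,0,0,0.363,0.65,1,0.822,0.1,0,0,0.363,0.65,1,0.822,0.1,0,0,0.363,0.65,1,0.822,0.1,0,0,0.363,0.65]'
python3 -c "
from h import *
plan((.5693,.2535,.14),84)
r=robot.read_camera('top')
f=r['frame'][:,:,::-1]
cv2.imwrite('pics/t3.png',cv2.resize(f[140:300,180:400],None,fx=3.5,fy=3.5,interpolation=cv2.INTER_CUBIC))"
```

```text
time_s: 4.93
ee_pos: [0.5333, 0.1116, 0.1521]
orientation: [[-0.464, 0.886, -0.001], [0.886, 0.464, -0.0], [0.0, -0.001, -1.0]]
contact_force: [0.7, -0.6, -0.6]
finger_gap: 0.0756
gripper_force: 0.0
time_s: 5.35
ee_pos: [0.5592, 0.24, 0.1417]
orientation: [[0.087, 0.996, -0.001], [0.996, -0.087, 0.0], [0.0, -0.001, -1.0]]
contact_force: [0.0, -0.5, -0.1]
finger_gap: 0.0758
gripper_force: 0.0
[0.143, 0.089, 0.017] [-0.001, -0.0, 0.011] rows 0.4
```

View pics/t3.png

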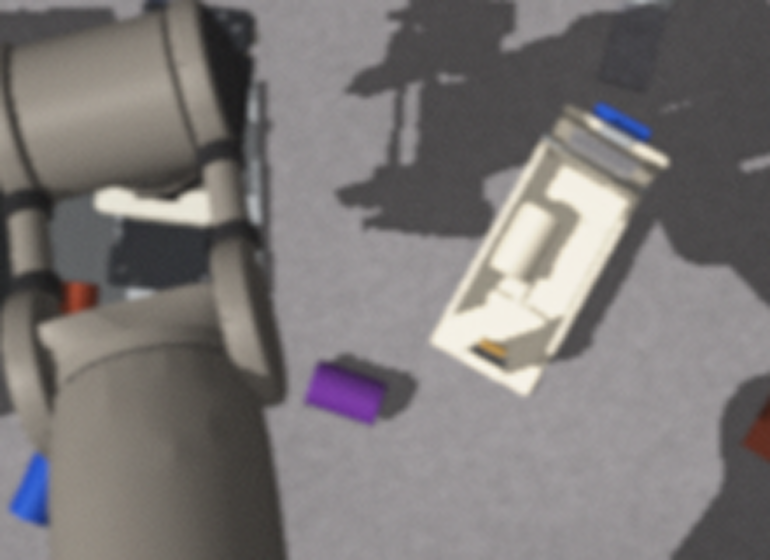

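The first white prop lies lengthwise in the left slot at crop (525,240), and the case sits as expected. Next I'll grip white 2 by its ends and move it to the free tray area.

```bash
python3 -m jog '[0.14,0.09,0,0,0,0.011,0.65,0.14,0.09,0.5,0,0,0.011,0.65,0.14,0.09,0.8,0,0,0.011,0.65,0.14,0.09,1,0,0,0.011,0.65,0.14,0.09,1,0,0,0.011,0.65]'
python3 -m jog '[0,0,0.06,0,0,0,-1,0,0,0.06,0,0,0,-1,0,0,0.06,0,0,0,-1,0,0,0.06,0,0,0,-1,0,0,0.06,0,0,0,-1]' 30
python3 -m jog '[0,0,-0.3,0,0,0,-1,0,0,-0.4,0,0,0,-1,0,0,-0.4,0,0,0,-1]'
python3 -c "
from h import *
r=robot.read_camera('top');print(cast(r,(180+525/3.5-.4,140+240/3.5-.4),.023))
plan((.46,.25,.075),84)"
```

```text
time_s: 5.82
ee_pos: [0.5662, 0.2482, 0.0374]
orientation: [[0.1, 0.995, -0.01], [0.995, -0.1, -0.003], [-0.004, -0.01, -1.0]]
contact_force: [-0.7, -0.2, 0.0]
finger_gap: 0.0758
gripper_force: 0.0
time_s: 6.23
ee_pos: [0.5709, 0.25, 0.0389]
orientation: [[0.101, 0.995, 0.003], [0.995, -0.101, 0.001], [0.001, 0.003, -1.0]]
contact_force: [0.4, 0.1, 3.3]
finger_gap: 0.0559
gripper_force: 30.0
time_s: 6.48
ee_pos: [0.5721, 0.2506, 0.0809]
orientation: [[0.101, 0.995, 0.007], [0.995, -0.101, 0.002], [0.003, 0.007, -1.0]]
contact_force: [0.9, -0.1, -0.6]
finger_gap: 0.0557
gripper_force: 30.0
[0.51422027 0.00721026 0.023     ]
[-0.104, -1.0, 0.032] [0.003, -0.001, 0.002] rows 2.4
[-0.011, -0.105, 0.004] [0.0, -0.0, -0.0] rows 0.3
```

```bash
python3 -m jog '[-0.1,-1,0,0,0,0,-1,-0.1,-1,0,0,0,0,-1,-0.1,-1,0,0,0,0,-1,-0.1,-1,0.2,0,0,0,-1,-0.1,-1,0.34,0,0,0,-1]'
python3 -m jog '[0,0,0.04,0,0,0,-1,0,0,0.06,0,0,0,-1,0,0,0.06,0,0,0,-1]'
python3 -m jog '[0,0,0,0,0,0,0.6,0,0,0,0,0,0,0.6,0,0,0,0,0,0,0.6]'
python3 -m jog '[0,0,-0.4,0,0,0,0.6,0,0,-0.8,0,0,0,0.6,0,0,-0.8,0,0,0,0.6]'
python3 -c "
from h import *
s=robot.get_state();p=s['ee_pos']
plan((p[0],p[1],p[2]),174)"
```

```text
time_s: 6.95
ee_pos: [0.4678, 0.2501, 0.0423]
orientation: [[0.1, 0.995, -0.0], [0.995, -0.1, -0.0], [-0.0, -0.0, -1.0]]
contact_force: [-1.0, -1.1, -1.2]
finger_gap: 0.0556
gripper_force: 30.0
time_s: 7.2
ee_pos: [0.4673, 0.2498, 0.0384]
orientation: [[0.101, 0.995, -0.004], [0.995, -0.101, -0.001], [-0.002, -0.004, -1.0]]
contact_force: [-11.9, -2.8, 24.1]
finger_gap: 0.0559
gripper_force: 30.0
time_s: 7.45
ee_pos: [0.4693, 0.25, 0.0368]
orientation: [[0.102, 0.995, -0.0], [0.995, -0.102, -0.0], [-0.0, -0.0, -1.0]]
contact_force: [0.6, 0.0, 0.1]
finger_gap: 0.0705
gripper_force: 0.0
time_s: 7.7
ee_pos: [0.4731, 0.2514, 0.1231]
orientation: [[0.102, 0.995, 0.01], [0.995, -0.102, 0.004], [0.005, 0.01, -1.0]]
contact_force: [2.0, 0.9, 1.3]
finger_gap: 0.0732
gripper_force: 0.0
[0.0, 0.0, 0.0] [0.003, 0.001, -0.395] rows 5.0
[0.0, 0.0, 0.0] [0.003, 0.001, -0.395] rows 5.0
[0.0, 0.0, 0.0] [0.002, 0.001, -0.209] rows 2.6
```

```bash
python3 -m jog '[0,0,0,0,0,-0.395,0.3,0,0,0,0,0,-0.395,0.3,0,0,0,0,0,-0.395,0.3,0,0,0,0,0,-0.395,0.3,0,0,0,0,0,-0.395,0.3]'
python3 -m jog '[0,0,0,0,0,-0.395,0.3,0,0,0,0,0,-0.395,0.3,0,0,0,0,0,-0.395,0.3,0,0,0,0,0,-0.395,0.3,0,0,0,0,0,-0.395,0.3]'
python3 -m jog '[0,0,0,0,0,-0.209,0.3,0,0,0,0,0,-0.209,0.3,0,0,0,0,0,-0.209,0.3,0,0,0,0,0,-0.209,0.3]'
python3 -c "
from h import *
plan((.4685,.250,.036),174)"
```

```text
time_s: 8.12
ee_pos: [0.4694, 0.25, 0.1166]
orientation: [[-0.501, 0.865, -0.0], [0.865, 0.501, -0.0], [-0.0, -0.0, -1.0]]
contact_force: [-0.0, -0.1, 0.6]
finger_gap: 0.0599
gripper_force: 0.0
time_s: 8.53
ee_pos: [0.4695, 0.2499, 0.1165]
orientation: [[-0.911, 0.413, -0.0], [0.413, 0.911, -0.0], [0.0, -0.0, -1.0]]
contact_force: [-0.4, 0.1, -0.8]
finger_gap: 0.0595
gripper_force: 0.0
time_s: 8.87
ee_pos: [0.4694, 0.25, 0.1166]
orientation: [[-0.995, 0.101, -0.0], [0.101, 0.995, -0.0], [0.0, -0.0, -1.0]]
contact_force: [-0.6, 0.3, 0.4]
finger_gap: 0.0595
gripper_force: 0.0
[0.009, -0.0, 0.806] [-0.0, -0.0, 0.003] rows 1.9
```

```bash
python3 -m jog '[0,0,0.4,0,0,0,0.3,0,0,0.8,0,0,0,0.3,0,0,0.8,0,0,0,0.3,0,0,0.8,0,0,0,0.3]' 
python3 -m jog '[0,0,0,0,0,0,-1,0,0,0,0,0,0,-1,0,0,0,0,0,0,-1,0,0,0,0,0,0,-1]' 30
python3 -m jog '[0,0,-0.3,0,0,0,-1,0,0,-0.6,0,0,0,-1,0,0,-1,0,0,0,-1,0,0,-1,0,0,0,-1]'
python3 -c "
from h import *
plan((.4925,-.0215,.135),152.2)"
```

```text
time_s: 9.2
ee_pos: [0.468, 0.2495, 0.0355]
orientation: [[-0.994, 0.105, -0.005], [0.105, 0.994, -0.002], [0.005, -0.003, -1.0]]
contact_force: [-0.0, 0.1, 0.8]
finger_gap: 0.0596
gripper_force: 0.0
time_s: 9.53
ee_pos: [0.4704, 0.2504, 0.039]
orientation: [[-0.995, 0.103, 0.003], [0.103, 0.995, 0.001], [-0.003, 0.001, -1.0]]
contact_force: [0.1, -0.5, 0.5]
finger_gap: 0.0381
gripper_force: 0.0
time_s: 9.87
ee_pos: [0.473, 0.2515, 0.145]
orientation: [[-0.995, 0.103, 0.013], [0.103, 0.995, 0.004], [-0.012, 0.006, -1.0]]
contact_force: [1.7, 1.3, -0.5]
finger_gap: 0.0346
gripper_force: 29.9
[-0.176, -1.0, 0.033] [0.005, 0.007, 0.243] rows 3.1
[-0.622, -1.0, 0.043] [-0.0, 0.0, -0.0] rows 2.8
[-0.287, -0.462, 0.02] [0.0, 0.0, 0.0] rows 1.3
```

```bash
python3 -m jog '[-0.176,-1,0,0.005,0.007,0.243,-1,-0.176,-1,0,0.005,0.007,0.243,-1,-0.176,-1,0,0.005,0.007,0.243,-1,-0.176,-1,0,0.005,0.007,0.243,-1]' 
python3 -m jog '[-0.622,-1,0,0,0,0,-1,-0.622,-1,0,0,0,0,-1,-0.622,-1,0,0,0,0,-1]' 
python3 -m jog '[-0.287,-0.462,0,0,0,0,-1,-0.287,-0.462,0,0,0,0,-1,-0.287,-0.462,0,0,0,0,-1]' 
python3 -c "
from h import *
plan((.4925,-.0215,.0635),152.2)
s=robot.read_camera('scene')
cv2.imwrite('pics/s4.png',cv2.resize(s['frame'][120:260,240:400,::-1],None,fx=4,fy=4,interpolation=cv2.INTER_CUBIC))"
```

```text
time_s: 10.2
ee_pos: [0.4771, 0.1456, 0.1381]
orientation: [[-0.88, 0.474, -0.011], [0.475, 0.88, -0.005], [0.007, -0.01, -1.0]]
contact_force: [0.2, -0.0, -1.6]
finger_gap: 0.0348
gripper_force: 29.9
time_s: 10.45
ee_pos: [0.4852, 0.0303, 0.1383]
orientation: [[-0.886, 0.463, -0.011], [0.463, 0.886, -0.005], [0.007, -0.009, -1.0]]
contact_force: [0.7, 0.1, -1.0]
finger_gap: 0.0344
gripper_force: 29.9
time_s: 10.7
ee_pos: [0.4896, -0.0255, 0.1384]
orientation: [[-0.884, 0.468, -0.011], [0.468, 0.884, -0.005], [0.007, -0.01, -1.0]]
contact_force: [-0.1, 0.7, -1.6]
finger_gap: 0.0344
gripper_force: 29.9
[-0.012, 0.056, 0.749] [-0.006, -0.004, -0.001] rows 1.8
```

View pics/s4.png

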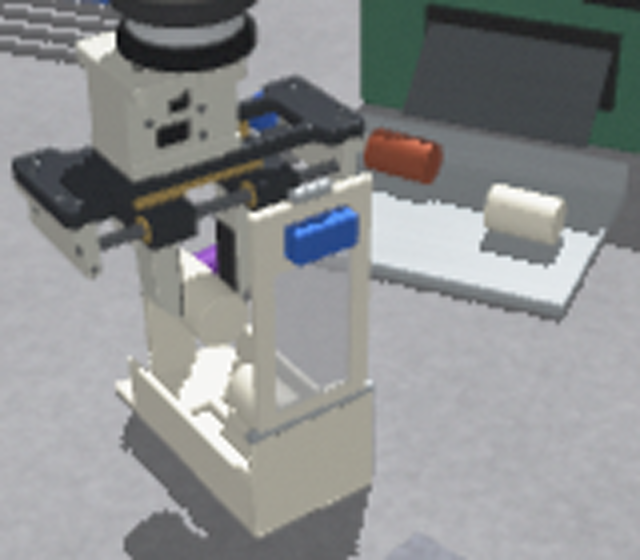

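The prop hangs low between the tips at crop (215,310), aligned with the case. The third white and the red are still in the tray. I'll lower it and release.

```bash
python3 -m jog '[-0.012,0.056,0.3,-0.006,-0.004,0,-1,-0.012,0.056,0.55,-0.006,-0.004,0,-1,-0.012,0.056,0.7,-0.006,-0.004,0,-1,-0.012,0.056,0.74,-0.006,-0.004,0,-1,-0.012,0.056,0.74,-0.006,-0.004,0,-1]'
python3 -m jog '[0,0,0,0,0,0,-1,0,0,0,0,0,0,0.2,0,0,0,0,0,0,0.2,0,0,0,0,0,0,0.2,0,0,0,0,0,0,0.2]'
python3 -m jog '[0,0,-0.4,0,0,0,0.2,0,0,-0.8,0,0,0,0.2,0,0,-1,0,0,0,0.3,0,0,-1,0,0,0,0.3]'
python3 -c "
from h import *
plan((.5695,.3120,.15),181)"
```

```text
time_s: 11.17
ee_pos: [0.491, -0.0173, 0.0631]
orientation: [[-0.886, 0.464, -0.005], [0.464, 0.886, 0.002], [0.005, -0.001, -1.0]]
contact_force: [-0.5, -0.7, -0.9]
finger_gap: 0.0347
gripper_force: 29.9
time_s: 11.58
ee_pos: [0.492, -0.0189, 0.0645]
orientation: [[-0.885, 0.466, -0.001], [0.466, 0.885, 0.001], [0.001, -0.0, -1.0]]
contact_force: [-0.6, 0.7, 0.4]
finger_gap: 0.054
gripper_force: 0.0
time_s: 11.92
ee_pos: [0.4945, -0.0195, 0.1687]
orientation: [[-0.885, 0.466, 0.007], [0.466, 0.885, -0.001], [-0.006, 0.002, -1.0]]
contact_force: [0.5, 1.1, 0.1]
finger_gap: 0.0593
gripper_force: 0.0
[0.269, 1.0, 0.058] [0.0, 0.004, -0.32] rows 4.0
[-0.245, 1.0, 0.057] [0.0, -0.0, -0.0] rows 2.5
[-0.245, 1.0, 0.057] [0.0, 0.0, 0.0] rows 2.5
[-0.072, 0.295, 0.017] [0.0, 0.0, 0.0] rows 0.7
```

```bash
python3 -m jog '[0.269,1,0,0,0.004,-0.32,0.3,0.269,1,0,0,0.004,-0.32,0.3,0.269,1,0,0,0.004,-0.32,0.3,0.269,1,0,0,0.004,-0.32,0.3]' 
python3 -m jog '[-0.245,1,0,0,0,0,0.3,-0.245,1,0,0,0,0,0.3,-0.245,1,0,0,0,0,0.3]' 
python3 -c "
from h import *
r=robot.read_camera('top')
for o in comps(r,'white',(205,165,258,200),.022): print(o)
f=r['frame'][:,:,::-1]
a=f[155:260,290:380];b=f[140:245,175:265]
cv2.imwrite('pics/t5.png',cv2.resize(np.hstack([b,a]),None,fx=4,fy=4,interpolation=cv2.INTER_CUBIC))
plan((.5695,.3120,.12),181)"
```

```text
time_s: 12.25
ee_pos: [0.5149, 0.0856, 0.1633]
orientation: [[-1.0, -0.024, -0.009], [-0.024, 1.0, 0.004], [0.009, 0.004, -1.0]]
contact_force: [-1.4, 0.6, -0.0]
finger_gap: 0.0605
gripper_force: 0.0
time_s: 12.5
ee_pos: [0.5379, 0.1858, 0.1632]
orientation: [[-1.0, -0.016, -0.009], [-0.016, 1.0, 0.004], [0.009, 0.004, -1.0]]
contact_force: [-1.1, -1.1, 0.1]
finger_gap: 0.0597
gripper_force: 0.0
([0.5846, 0.2644], 100.9, [0.036, 0.12], [235.60000610351562, 179.5])
[-0.274, 1.0, 0.352] [0.003, -0.005, 0.0] rows 2.6
[-0.064, 0.236, 0.082] [0.0, 0.0, 0.0] rows 0.6
```

View pics/t5.png

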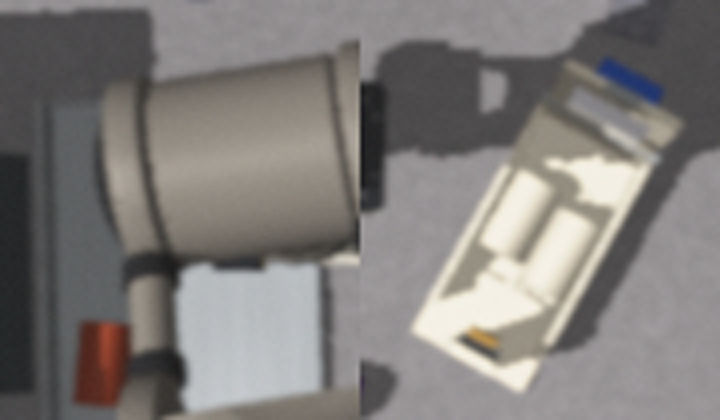

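Both whites lie side by side in the case, at crop (520,212) and (560,252). The third white is hidden under the wrist, but the last scene view showed it unmoved. I'll grip it now.

```bash
python3 -m jog '[-0.274,1,0.3,0.003,-0.005,0,0.3,-0.274,1,0.3,0.003,-0.005,0,0.3,-0.274,1,0.3,0.003,-0.005,0,0.3]' 
python3 -m jog '[-0.064,0.236,0.1,0,0,0,0.3,-0.064,0.236,0.1,0,0,0,0.3,-0.064,0.236,0.1,0,0,0,0.3]'
python3 -c "
from h import *
r=robot.read_camera('top');m=(cast(r,(334.6,212.6),.023));print(m)
plan((.5695,.3120,.033),181)"
```

```text
time_s: 12.8
ee_pos: [0.563, 0.2855, 0.132]
orientation: [[-1.0, -0.016, -0.002], [-0.016, 1.0, -0.002], [0.002, -0.002, -1.0]]
contact_force: [0.6, -0.6, -0.4]
finger_gap: 0.0594
gripper_force: 0.0
time_s: 13.05
ee_pos: [0.5685, 0.3069, 0.122]
orientation: [[-1.0, -0.017, -0.003], [-0.017, 1.0, -0.004], [0.003, -0.003, -1.0]]
contact_force: [-0.2, -0.0, -0.2]
finger_gap: 0.0597
gripper_force: 0.0
[ 0.50265259 -0.00662298  0.023     ]
[-0.01, 0.062, 0.898] [-0.002, -0.002, -0.001] rows 2.2
```

```bash
python3 -m jog '[-0.01,0.06,0.4,-0.002,-0.002,0,0.3,-0.01,0.06,0.75,-0.002,-0.002,0,0.3,-0.01,0.06,0.91,-0.002,-0.002,0,0.3,-0.01,0.06,0.91,-0.002,-0.002,0,0.3]' 
python3 -m jog '[0,0,0,0,0,0,-1,0,0,0,0,0,0,-1,0,0,0,0,0,0,-1,0,0,0,0,0,0,-1,0,0,0,0,0,0,-1]' 30
python3 -m jog '[0,0,-0.3,0,0,0,-1,0,0,-0.6,0,0,0,-1,0,0,-1,0,0,0,-1,0,0,-1,0,0,0,-1]'
python3 -c "
from h import *
plan((.5025,-.0065,.135),152.2)"
```

```text
time_s: 13.43
ee_pos: [0.5677, 0.3097, 0.0287]
orientation: [[-1.0, -0.014, -0.005], [-0.014, 1.0, -0.002], [0.005, -0.002, -1.0]]
contact_force: [-0.7, -1.4, -0.4]
finger_gap: 0.0597
gripper_force: 0.0
time_s: 13.85
ee_pos: [0.5712, 0.3125, 0.0346]
orientation: [[-1.0, -0.015, 0.005], [-0.015, 1.0, 0.002], [-0.005, 0.002, -1.0]]
contact_force: [-0.9, -1.3, 4.8]
finger_gap: 0.0354
gripper_force: 30.0
time_s: 14.18
ee_pos: [0.5735, 0.3139, 0.1416]
orientation: [[-1.0, -0.015, 0.015], [-0.015, 1.0, 0.006], [-0.015, 0.006, -1.0]]
contact_force: [1.6, 1.0, -0.7]
finger_gap: 0.0352
gripper_force: 30.0
[0.238, -1.0, 0.011] [0.006, 0.009, 0.319] rows 4.0
[-0.274, -1.0, 0.021] [0.0, -0.0, 0.0] rows 2.5
[-0.274, -1.0, 0.021] [0.0, -0.0, -0.0] rows 2.5
[-0.048, -0.174, 0.004] [0.0, 0.0, -0.0] rows 0.4
```

```bash
python3 -m jog '[0.238,-1,0,0.006,0.009,0.319,-1,0.238,-1,0,0.006,0.009,0.319,-1,0.238,-1,0,0.006,0.009,0.319,-1,0.238,-1,0,0.006,0.009,0.319,-1,0.238,-1,0,0.006,0.009,0.319,-1]' 
python3 -m jog '[-0.274,-1,0,0,0,0,-1,-0.274,-1,0,0,0,0,-1,-0.274,-1,0,0,0,0,-1]' 
python3 -m jog '[-0.274,-1,0,0,0,0,-1,-0.274,-1,0,0,0,0,-1,-0.274,-1,0,0,0,0,-1]' 
python3 -m jog '[-0.048,-0.174,0,0,0,0,-1,-0.048,-0.174,0,0,0,0,-1,-0.048,-0.174,0,0,0,0,-1]' 
python3 -c "
from h import *
plan((.5025,-.0065,.08),152.2)"
```

```text
time_s: 14.6
ee_pos: [0.5478, 0.2107, 0.1332]
orientation: [[-0.881, 0.473, -0.013], [0.473, 0.881, -0.005], [0.009, -0.01, -1.0]]
contact_force: [-0.0, 1.3, -1.7]
finger_gap: 0.0358
gripper_force: 30.0
time_s: 14.85
ee_pos: [0.5242, 0.1085, 0.1334]
orientation: [[-0.886, 0.463, -0.014], [0.463, 0.886, -0.006], [0.01, -0.012, -1.0]]
contact_force: [0.1, 0.4, -1.5]
finger_gap: 0.0351
gripper_force: 30.0
time_s: 15.1
ee_pos: [0.5021, 0.0068, 0.1344]
orientation: [[-0.886, 0.463, -0.013], [0.464, 0.886, -0.006], [0.009, -0.011, -1.0]]
contact_force: [0.7, -0.2, -0.6]
finger_gap: 0.0352
gripper_force: 30.0
time_s: 15.35
ee_pos: [0.4992, -0.0083, 0.1346]
orientation: [[-0.885, 0.466, -0.013], [0.466, 0.885, -0.005], [0.009, -0.01, -1.0]]
contact_force: [-0.7, 0.5, -1.8]
finger_gap: 0.0352
gripper_force: 30.0
[-0.026, 0.036, 0.545] [-0.006, -0.006, 0.0] rows 1.3
```

```bash
python3 -m jog '[-0.026,0.036,0.3,-0.006,-0.006,0,-1,-0.026,0.036,0.5,-0.006,-0.006,0,-1,-0.026,0.036,0.54,-0.006,-0.006,0,-1,-0.026,0.036,0.54,-0.006,-0.006,0,-1,-0.026,0.036,0.54,-0.006,-0.006,0,-1]'
python3 -c "
from h import *
plan((.5025,-.0065,.067),152.2)"
```

```text
time_s: 15.77
ee_pos: [0.5027, -0.0056, 0.0808]
orientation: [[-0.885, 0.465, -0.0], [0.465, 0.885, -0.001], [-0.0, -0.001, -1.0]]
contact_force: [0.8, 0.6, -0.8]
finger_gap: 0.0354
gripper_force: 30.0
[-0.003, -0.009, 0.138] [-0.001, 0.0, 0.001] rows 0.3
```

```bash
python3 -m jog '[0,-0.01,0.05,0,0,0,-1,0,-0.01,0.1,0,0,0,-1,0,-0.01,0.13,0,0,0,-1,0,-0.01,0.13,0,0,0,-1]'
python3 -m jog '[0,0,0,0,0,0,0,0,0,0,0,0,0,0,0,0,0,0,0,0,0.2,0,0,0,0,0,0,0.2]'
python3 -m jog '[0,0,-0.4,0,0,0,0.2,0,0,-0.8,0,0,0,0.2,0,0,-1,0,0,0,0.3,0,0,-1,0,0,0,0.3]'
python3 -c "
from h import *
plan((.4435,.3527,.15),88)"
```

```text
time_s: 16.1
ee_pos: [0.5014, -0.0073, 0.0669]
orientation: [[-0.884, 0.467, -0.001], [0.467, 0.884, -0.001], [0.001, -0.001, -1.0]]
contact_force: [-0.5, -0.3, -1.7]
finger_gap: 0.0355
gripper_force: 30.0
time_s: 16.43
ee_pos: [0.5018, -0.0074, 0.0675]
orientation: [[-0.884, 0.467, -0.0], [0.467, 0.884, -0.001], [-0.0, -0.001, -1.0]]
contact_force: [-0.7, 0.1, -0.3]
finger_gap: 0.0531
gripper_force: 0.0
time_s: 16.77
ee_pos: [0.5043, -0.0076, 0.1722]
orientation: [[-0.884, 0.467, 0.009], [0.467, 0.884, -0.003], [-0.009, 0.002, -1.0]]
contact_force: [1.2, 1.0, 1.1]
finger_gap: 0.059
gripper_force: 0.0
[0.766, 1.0, 0.072] [0.002, 0.002, 0.395] rows 5.0
[1.0, 0.307, 0.06] [0.002, 0.002, 0.318] rows 4.0
[1.0, -0.205, 0.062] [0.0, -0.0, 0.0] rows 2.5
[0.322, -0.066, 0.02] [0.0, -0.0, 0.0] rows 0.8
```

```bash
python3 -m jog '[0.5,0.7,-0.2,0,0,0,0.65,0.766,1,-0.2,0,0,0,0.65,0.766,1,-0.2,0,0,0,0.65,0.766,1,-0.2,0,0,0,0.65]'
python3 -c "
from h import *
r=robot.read_camera('top')
for o in comps(r,'red',(190,200,225,250),.022): print(o)
f=r['frame'][:,:,::-1]
a=f[155:260,290:380];b=f[160:265,175:265]
cv2.imwrite('pics/t6.png',cv2.resize(np.hstack([b,a]),None,fx=4,fy=4,interpolation=cv2.INTER_CUBIC))
plan((.4435,.3527,.14),88)"
```

```text
time_s: 17.1
ee_pos: [0.4791, 0.1222, 0.1875]
orientation: [[-0.886, 0.463, -0.001], [0.463, 0.886, 0.001], [0.001, 0.001, -1.0]]
contact_force: [-0.6, 0.2, -0.6]
finger_gap: 0.0749
gripper_force: 0.0
([0.4437, 0.3533], 177.0, [0.031, 0.053], [200.3000030517578, 230.5])
[0.737, 1.0, 0.249] [-0.0, -0.0, 0.395] rows 5.0
[1.0, 0.327, 0.211] [-0.0, -0.0, 0.321] rows 4.0
[0.057, -0.011, 0.012] [-0.0, -0.0, -0.0] rows 0.1
```

View pics/t6.png

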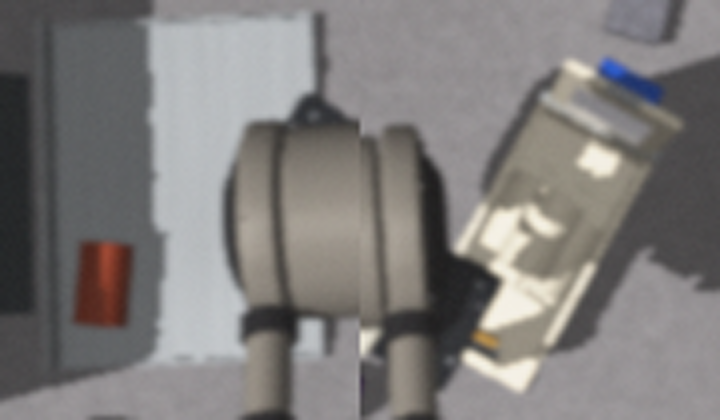

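The tray now holds only the red prop, at crop (103,284). The white case is in shadow and partly hidden, so I'll check it again later. Next is the end grip on red.

```bash
python3 -m jog '[0.737,1,0.1,0,0,0.395,0.55,0.737,1,0.1,0,0,0.395,0.55,0.737,1,0.1,0,0,0.395,0.55,0.737,1,0.1,0,0,0.395,0.55,0.737,1,0.1,0,0,0.395,0.55]'
python3 -m jog '[1,0.327,0.3,0,0,0.33,0.55,1,0.327,0.3,0,0,0.33,0.55,1,0.327,0.3,0,0,0.33,0.55,1,0.327,0.3,0,0,0.33,0.55,1,0.327,0.3,0,0,0.33,0.55]'
python3 -c "
from h import *
plan((.4435,.3525,.034),87)
r=robot.read_camera('top')
f=r['frame'][:,:,::-1]
cv2.imwrite('pics/t7.png',cv2.resize(f[155:260,290:380],None,fx=4,fy=4,interpolation=cv2.INTER_CUBIC))"
```

```text
time_s: 17.57
ee_pos: [0.4615, 0.2417, 0.1759]
orientation: [[-0.48, 0.877, -0.002], [0.877, 0.48, -0.001], [0.0, -0.002, -1.0]]
contact_force: [0.0, 0.0, 0.8]
finger_gap: 0.0709
gripper_force: 0.0
time_s: 17.98
ee_pos: [0.442, 0.3435, 0.1451]
orientation: [[0.018, 1.0, -0.003], [1.0, -0.018, -0.003], [-0.003, -0.003, -1.0]]
contact_force: [0.7, -0.6, 0.5]
finger_gap: 0.0709
gripper_force: 0.0
[0.084, 0.015, 1.0] [-0.002, 0.002, 0.022] rows 2.4
[0.009, 0.001, 0.111] [-0.0, 0.0, 0.0] rows 0.3
```

View pics/t7.png

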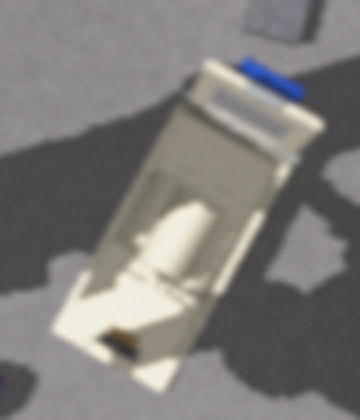

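The third white sits saddled on the pair at crop (178,240), aligned with the case. Now grip red by its ends.

```bash
python3 -m jog '[0.09,0.015,0.3,0,0,0.022,0.55,0.09,0.015,0.7,0,0,0.022,0.55,0.09,0.015,1,0,0,0.022,0.55,0.09,0.015,1,0,0,0.022,0.55]'
python3 -m jog '[0,0,0.11,0,0,0,0.55,0,0,0.11,0,0,0,-1,0,0,0.11,0,0,0,-1,0,0,0.11,0,0,0,-1,0,0,0.11,0,0,0,-1]' 30
python3 -m jog '[0,0,0,0,0,0,-1,0,0,-0.3,0,0,0,-1,0,0,-0.6,0,0,0,-1,0,0,-0.6,0,0,0,-1]'
python3 -c "
from h import *
plan((.47,.26,.075),87)"
```

```text
time_s: 18.37
ee_pos: [0.4411, 0.3488, 0.0409]
orientation: [[0.048, 0.999, -0.011], [0.999, -0.048, -0.007], [-0.008, -0.01, -1.0]]
contact_force: [-0.7, -1.0, -0.3]
finger_gap: 0.0709
gripper_force: 0.0
time_s: 18.78
ee_pos: [0.4451, 0.3524, 0.0376]
orientation: [[0.048, 0.999, 0.002], [0.999, -0.048, 0.001], [0.001, 0.002, -1.0]]
contact_force: [0.2, -0.4, 2.9]
finger_gap: 0.056
gripper_force: 30.0
time_s: 19.12
ee_pos: [0.4467, 0.3539, 0.1017]
orientation: [[0.048, 0.999, 0.008], [0.999, -0.048, 0.004], [0.005, 0.007, -1.0]]
contact_force: [1.1, 0.6, -0.3]
finger_gap: 0.0556
gripper_force: 30.0
[-0.927, 0.276, 0.265] [0.005, -0.003, 0.003] rows 2.4
```

```bash
python3 -m jog '[-0.93,0.27,0,0.005,-0.003,0,-1,-0.93,0.27,0,0.005,-0.003,0,-1,-0.93,0.27,0.2,0.005,-0.003,0,-1,-0.93,0.27,0.4,0.005,-0.003,0,-1,-0.93,0.27,0.57,0.005,-0.003,0,-1]'
python3 -m jog '[0,0,0.02,0,0,0,-1,0,0,0.02,0,0,0,-1,0,0,0.02,0,0,0,-1]'
python3 -m jog '[0,0,0,0,0,0,0.6,0,0,0,0,0,0,0.6,0,0,0,0,0,0,0.6]'
python3 -m jog '[0,0,-0.4,0,0,0,0.6,0,0,-0.8,0,0,0,0.6,0,0,-0.8,0,0,0,0.6]'
python3 -m jog '[0,0,0,0,0,-0.395,0.3,0,0,0,0,0,-0.395,0.3,0,0,0,0,0,-0.395,0.3,0,0,0,0,0,-0.395,0.3,0,0,0,0,0,-0.395,0.3]'
python3 -m jog '[0,0,0,0,0,-0.395,0.3,0,0,0,0,0,-0.395,0.3,0,0,0,0,0,-0.395,0.3,0,0,0,0,0,-0.395,0.3,0,0,0,0,0,-0.395,0.3]'
python3 -m jog '[0,0,0,0,0,-0.21,0.3,0,0,0,0,0,-0.21,0.3,0,0,0,0,0,-0.21,0.3,0,0,0,0,0,-0.21,0.3]'
```

```text
time_s: 19.53
ee_pos: [0.4667, 0.2566, 0.0384]
orientation: [[0.051, 0.999, -0.009], [0.999, -0.051, -0.005], [-0.006, -0.008, -1.0]]
contact_force: [-0.0, 0.3, -2.3]
finger_gap: 0.0559
gripper_force: 30.0
time_s: 19.78
ee_pos: [0.4663, 0.2578, 0.037]
orientation: [[0.049, 0.999, -0.009], [0.999, -0.049, -0.005], [-0.006, -0.009, -1.0]]
contact_force: [0.4, 0.9, -0.8]
finger_gap: 0.056
gripper_force: 30.0
time_s: 20.03
ee_pos: [0.4666, 0.2581, 0.0374]
orientation: [[0.048, 0.999, -0.008], [0.999, -0.048, -0.005], [-0.005, -0.008, -1.0]]
contact_force: [0.3, 0.8, 0.7]
finger_gap: 0.0708
gripper_force: 0.0
time_s: 20.28
ee_pos: [0.4708, 0.2599, 0.1238]
orientation: [[0.048, 0.999, 0.003], [0.999, -0.048, -0.001], [-0.001, 0.003, -1.0]]
contact_force: [2.1, 0.3, 0.8]
finger_gap: 0.0737
gripper_force: 0.0
time_s: 20.7
ee_pos: [0.4672, 0.2584, 0.1172]
orientation: [[-0.547, 0.837, -0.008], [0.837, 0.547, -0.005], [0.0, -0.01, -1.0]]
contact_force: [0.4, 0.7, -0.4]
finger_gap: 0.0595
gripper_force: 0.0
time_s: 21.12
ee_pos: [0.4672, 0.2584, 0.1172]
orientation: [[-0.932, 0.363, -0.008], [0.363, 0.932, -0.005], [0.006, -0.008, -1.0]]
contact_force: [-0.2, 0.9, -0.1]
finger_gap: 0.0596
gripper_force: 0.0
time_s: 21.45
ee_pos: [0.4672, 0.2584, 0.1172]
orientation: [[-0.999, 0.046, -0.008], [0.046, 0.999, -0.005], [0.008, -0.005, -1.0]]
contact_force: [0.5, -0.3, -0.6]
finger_gap: 0.06
gripper_force: 0.0
```

```bash
python3 -m jog '[0,0,0.4,0,0,0,0.3,0,0,0.7,0,0,0,0.3,0,0,0.81,0,0,0,0.3,0,0,0.81,0,0,0,0.3]' 
python3 -m jog '[0,0,0,0,0,0,-1,0,0,0,0,0,0,-1,0,0,0,0,0,0,-1,0,0,0,0,0,0,-1,0,0,0,0,0,0,-1]' 30
python3 -m jog '[0,0,-0.3,0,0,0,-1,0,0,-0.6,0,0,0,-1,0,0,-1,0,0,0,-1,0,0,-1,0,0,0,-1]'
python3 -c "
from h import *
plan((.436,-.236,.15),150)"
```

```text
time_s: 21.78
ee_pos: [0.4647, 0.2572, 0.0337]
orientation: [[-0.999, 0.05, -0.014], [0.05, 0.999, -0.007], [0.014, -0.008, -1.0]]
contact_force: [-0.2, 0.0, 0.0]
finger_gap: 0.0599
gripper_force: 0.0
time_s: 22.2
ee_pos: [0.4673, 0.2582, 0.0373]
orientation: [[-0.999, 0.049, -0.006], [0.049, 0.999, -0.004], [0.006, -0.005, -1.0]]
contact_force: [0.3, 0.1, 5.3]
finger_gap: 0.0355
gripper_force: 30.0
time_s: 22.53
ee_pos: [0.4708, 0.2598, 0.1433]
orientation: [[-0.999, 0.049, 0.003], [0.049, 0.999, -0.001], [-0.003, -0.001, -1.0]]
contact_force: [1.9, 0.8, 0.1]
finger_gap: 0.0354
gripper_force: 30.0
[0.022, -1.0, -0.013] [0.0, 0.002, 0.302] rows 3.8
[-0.487, -1.0, -0.015] [0.0, -0.0, -0.0] rows 2.7
[-0.487, -1.0, -0.015] [0.0, 0.0, -0.0] rows 2.7
[-0.487, -1.0, -0.015] [0.0, 0.0, -0.0] rows 2.7
[-0.277, -0.568, -0.009] [0.0, 0.0, -0.0] rows 1.5
```

```bash
python3 -m jog '[0.022,-1,-0.3,0,0.002,0.302,-1,0.022,-1,-0.3,0,0.002,0.302,-1,0.022,-1,-0.3,0,0.002,0.302,-1,0.022,-1,-0.3,0,0.002,0.302,-1]' 
python3 -m jog '[-0.487,-1,0,0,0,0,-1,-0.487,-1,0,0,0,0,-1,-0.487,-1,0,0,0,0,-1]' 
python3 -m jog '[-0.487,-1,0,0,0,0,-1,-0.487,-1,0,0,0,0,-1,-0.487,-1,0,0,0,0,-1]' 
python3 -m jog '[-0.487,-1,0,0,0,0,-1,-0.487,-1,0,0,0,0,-1,-0.487,-1,0,0,0,0,-1]' 
python3 -m jog '[-0.277,-0.568,0,0,0,0,-1,-0.277,-0.568,0,0,0,0,-1,-0.277,-0.568,0,0,0,0,-1]' 
python3 -c "
from h import *
plan((.436,-.236,.08),150)
s=robot.read_camera('scene')
cv2.imwrite('pics/s8.png',cv2.resize(s['frame'][140:330,140:350,::-1],None,fx=3,fy=3,interpolation=cv2.INTER_CUBIC))"
```

```text
time_s: 22.87
ee_pos: [0.4608, 0.1555, 0.1681]
orientation: [[-0.862, 0.507, -0.01], [0.508, 0.862, -0.005], [0.006, -0.009, -1.0]]
contact_force: [1.2, -0.4, -1.3]
finger_gap: 0.0351
gripper_force: 30.0
time_s: 23.12
ee_pos: [0.4521, 0.0456, 0.1673]
orientation: [[-0.866, 0.499, -0.012], [0.499, 0.867, -0.005], [0.008, -0.01, -1.0]]
contact_force: [0.6, -0.2, -1.5]
finger_gap: 0.0354
gripper_force: 30.0
time_s: 23.37
ee_pos: [0.4445, -0.0661, 0.1679]
orientation: [[-0.866, 0.5, -0.011], [0.5, 0.866, -0.005], [0.007, -0.01, -1.0]]
contact_force: [0.6, 0.9, -1.5]
finger_gap: 0.0353
gripper_force: 30.0
time_s: 23.62
ee_pos: [0.4368, -0.1773, 0.1685]
orientation: [[-0.866, 0.501, -0.011], [0.501, 0.866, -0.006], [0.007, -0.01, -1.0]]
contact_force: [0.2, -0.6, -2.1]
finger_gap: 0.0354
gripper_force: 30.0
time_s: 23.87
ee_pos: [0.4326, -0.2415, 0.1687]
orientation: [[-0.864, 0.503, -0.011], [0.503, 0.864, -0.007], [0.006, -0.011, -1.0]]
contact_force: [0.4, -1.8, -0.9]
finger_gap: 0.035
gripper_force: 30.0
[-0.007, 0.075, 0.886] [-0.007, -0.004, -0.002] rows 2.1
```

View pics/s8.png

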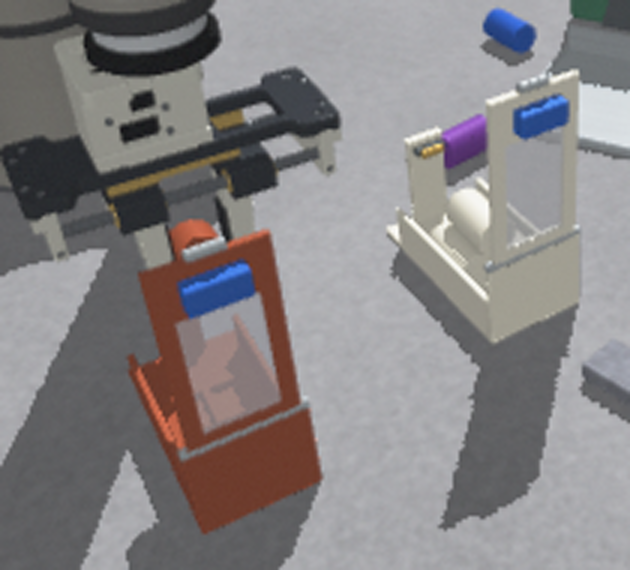

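Red is held above its case at crop (195,238), and the white stack with its saddled third prop is intact at (470,215). I'll lower and release red.

```bash
python3 -m jog '[-0.007,0.06,0.3,-0.007,-0.004,0,-1,-0.007,0.06,0.6,-0.007,-0.004,0,-1,-0.007,0.06,0.85,-0.007,-0.004,0,-1,-0.007,0.06,0.85,-0.007,-0.004,0,-1,-0.007,0.06,0.85,-0.007,-0.004,0,-1]'
python3 -c "
from h import *
plan((.436,-.236,.064),150)"
```

```text
time_s: 24.33
ee_pos: [0.435, -0.2313, 0.0832]
orientation: [[-0.867, 0.499, -0.003], [0.499, 0.867, 0.004], [0.005, 0.002, -1.0]]
contact_force: [-0.1, -0.5, -0.0]
finger_gap: 0.0352
gripper_force: 30.0
[-0.033, -0.036, 0.191] [0.001, -0.003, 0.001] rows 0.5
```

```bash
python3 -m jog '[-0.03,-0.03,0.1,0.001,-0.003,0,-1,-0.03,-0.03,0.18,0.001,-0.003,0,-1,-0.03,-0.03,0.18,0.001,-0.003,0,-1]'
python3 -m jog '[0,0,0,0,0,0,-1,0,0,0,0,0,0,0.2,0,0,0,0,0,0,0.2,0,0,0,0,0,0,0.2,0,0,0,0,0,0,0.2]'
python3 -m jog '[0,0,-0.4,0,0,0,0.2,0,0,-0.8,0,0,0,0.2,0,0,-1,0,0,0,0.2,0,0,-1,0,0,0,0.2]'
python3 -c "
from h import *
u=np.array([.866,-.5]);H=np.array([.4927,-.2887]);print('behind',H+.06*u)
plan((*(H+.06*u),.30),150)"
```

```text
time_s: 24.58
ee_pos: [0.4367, -0.2364, 0.0658]
orientation: [[-0.866, 0.499, 0.002], [0.499, 0.866, -0.002], [-0.003, -0.0, -1.0]]
contact_force: [-0.5, 0.2, -1.5]
finger_gap: 0.0355
gripper_force: 30.0
time_s: 25.0
ee_pos: [0.4368, -0.2369, 0.0661]
orientation: [[-0.866, 0.5, 0.003], [0.5, 0.866, -0.002], [-0.004, -0.0, -1.0]]
contact_force: [-0.0, 0.1, -0.4]
finger_gap: 0.0538
gripper_force: 0.0
time_s: 25.33
ee_pos: [0.4385, -0.2382, 0.1705]
orientation: [[-0.866, 0.499, 0.01], [0.499, 0.866, -0.008], [-0.012, -0.002, -1.0]]
contact_force: [1.0, -0.5, 0.6]
finger_gap: 0.0556
gripper_force: 0.0
behind [ 0.54466 -0.3187 ]
[-1.0, -0.127, -0.955] [-0.001, 0.008, 0.0] rows 3.3
[-0.334, -0.042, -0.327] [-0.0, 0.0, 0.0] rows 1.1
```

```bash
python3 -m jog '[0,-0.1,-0.5,0,0.008,0,-1,0,-0.17,-1,0,0.008,0,-1,0,-0.17,-1,0,0.008,0,-1,0,-0.17,-1,0,0.008,0,-1]'
python3 -m jog '[-0.6,0,-0.25,0,0,0,-1,-1,0,-0.25,0,0,0,-1,-1,0,-0.25,0,0,0,-1,-1,0,-0.25,0,0,0,-1]'
python3 -m jog '[-0.34,0,0,0,0,0,-1,-0.34,0,0,0,0,0,-1,-0.34,0,0,0,0,0,-1]'
cat >> h.py <<'E'
def rel(case):
    s=robot.get_state();p=s["ee_pos"];H,a={"r":((.4927,-.2887),-30),"w":((.5706,-.0416),-27.8)}[case]
    a=np.radians(a);u=np.array([np.cos(a),np.sin(a)]);n=np.array([-u[1],u[0]]);d=p[:2]-H
    print(case,"from hinge: along %.4f lat %.4f tip z %.4f"%(d@u,d@n,p[2]-.019),"F",np.round(s["contact_force"],1),"gap",round(s["finger_gap"],4))
E
python3 - <<'E'
from h import *
rel("r")
r=robot.read_camera("top");print([o for o in comps(r,"blue",(340,160,500,240),.2,10)])
a=cv2.imread("pics/top0.png")[:,:,::-1].astype(int);d=np.abs(r["frame"].astype(int)-a).sum(2)[215:270,400:455]
k=(d>60).astype(np.uint8);n,l,st,c=cv2.connectedComponentsWithStats(k);print([(st[i].tolist(),(c[i]+[400,215]).round(1)) for i in range(1,n) if st[i][4]>25])
s=robot.read_camera("scene");cv2.imwrite("pics/hold_s.png",s["frame"][:,:,::-1]);cv2.imwrite("pics/hold_t.png",r["frame"][:,:,::-1])
E
```

```text
time_s: 25.67
ee_pos: [0.4288, -0.2528, 0.2697]
orientation: [[-0.866, 0.5, -0.002], [0.5, 0.866, -0.001], [0.001, -0.002, -1.0]]
contact_force: [0.1, 0.1, -0.7]
finger_gap: 0.0329
gripper_force: 0.0
time_s: 26.0
ee_pos: [0.5169, -0.3027, 0.2872]
orientation: [[-0.866, 0.499, -0.009], [0.499, 0.866, 0.005], [0.01, 0.0, -1.0]]
contact_force: [-1.3, 0.9, -0.7]
finger_gap: 0.0063
gripper_force: 0.0
time_s: 26.25
ee_pos: [0.5438, -0.3181, 0.2861]
orientation: [[-0.866, 0.499, -0.012], [0.499, 0.866, 0.007], [0.014, 0.0, -1.0]]
contact_force: [-0.5, -0.1, -0.3]
finger_gap: 0.0001
gripper_force: 0.0
r from hinge: along 0.0590 lat 0.0001 tip z 0.2671 F [-0.5 -0.1 -0.3] gap 0.0001
[([0.511, -0.2988], 62.4, [0.008, 0.033], [462.70001220703125, 209.6999969482422]), ([0.5862, -0.0512], 65.0, [0.007, 0.036], [357.70001220703125, 174.60000610351562])]
[([18, 13, 17, 24, 138], array([426.7, 239. ])), ([11, 15, 12, 18, 66], array([416.7, 238.5])), ([37, 23, 18, 32, 312], array([448. , 258.9])), ([29, 42, 9, 13, 39], array([432.9, 262.8]))]
```

The difference image shows the red prop in its left slot, about pixel (422,239), as intended. Now I'll go behind the red cover and push it over along its arc.

```bash
python3 -m jog '[0,0,0.3,0.0,0.008,0,-1,0,0,0.62,0,0.008,0,-1,0,0,0.62,0,0.008,0,-1,0,0,0.62,0,0.008,0,-1]'
python3 -c "
from h import *
rel('r')"
python3 -m jog '[0.2,0,0,0,0,0,-1,0.4,0,0,0,0,0,-1,0.6,0,0,0,0,0,-1,0.6,0,0,0,0,0,-1]'
python3 - <<'E'
from h import *
rel("r")
r=robot.read_camera("top");print([o for o in comps(r,"blue",(340,160,500,260),.2,10)])
s=robot.read_camera("scene");print([o for o in comps(s,"blue",(150,200,340,300),.2,10)],comps(cv2_s:={**s,'frame':cv2.cvtColor(cv2.imread('pics/hold_s.png'),cv2.COLOR_BGR2RGB)},"blue",(150,200,340,300),.2,10))
E
```

```text
time_s: 26.68
ee_pos: [0.5423, -0.3171, 0.2269]
orientation: [[-0.866, 0.5, -0.022], [0.499, 0.866, 0.013], [0.025, 0.0, -1.0]]
contact_force: [-0.0, -0.2, 0.4]
finger_gap: 0.0005
gripper_force: 0.0
r from hinge: along 0.0571 lat 0.0002 tip z 0.2079 F [-0.  -0.2  0.4] gap 0.0005
time_s: 27.02
ee_pos: [0.4899, -0.2869, 0.232]
orientation: [[-0.866, 0.499, -0.017], [0.499, 0.866, 0.009], [0.02, -0.001, -1.0]]
contact_force: [1.9, -0.3, 0.8]
finger_gap: 0.0006
gripper_force: 0.2
r from hinge: along -0.0034 lat 0.0001 tip z 0.2130 F [ 1.9 -0.3  0.8] gap 0.0006
[([0.5862, -0.0512], 65.0, [0.007, 0.036], [357.70001220703125, 174.60000610351562])]
[([0.4674, -0.287], 143.8, [0.02, 0.035], [200.0, 227.39999389648438])] [([0.5025, -0.2951], 60.5, [0.034, 0.041], [211.89999389648438, 235.8000030517578])]
```

```bash
python3 -m jog '[0.2,0,0.11,0,-0.006,0,-1,0.35,0,0.17,0,-0.012,0,-1,0.5,0,0.25,0,-0.012,0,-1,0.64,0,0.33,0,-0.012,0,-1,0.64,0,0.33,0,-0.012,0,-1]'
python3 - <<'E'
from h import *
rel("r")
s=robot.read_camera("scene");print(comps(s,"blue",(150,190,340,300),.2,10))
E
```

```text
time_s: 27.53
ee_pos: [0.4344, -0.255, 0.1971]
orientation: [[-0.866, 0.5, -0.004], [0.5, 0.866, 0.002], [0.005, -0.0, -1.0]]
contact_force: [-0.4, 0.2, -0.8]
finger_gap: 0.0005
gripper_force: 0.2
r from hinge: along -0.0674 lat 0.0000 tip z 0.1781 F [-0.4  0.2 -0.8] gap 0.0005
[([0.4444, -0.2864], 162.2, [0.014, 0.032], [190.6999969482422, 223.5])]
```

Run:
```python
from h import *
s=robot.read_camera("scene");H=np.array([.4927,-.2887]);u=np.array([.866,-.5])
for a in(92,75,60,52,45,38):
    t=np.radians(a);al=-.128*np.cos(t)+.015*np.sin(t);z=.076+.128*np.sin(t)+.015*np.cos(t);print(a,proj(s,[*(H+al*u),z]).round(1))
print(comps(s,"blue",(150,190,340,300),.2,10))
```

```text
92 [213.6 236.5]
75 [206.5 224.8]
60 [201.8 219.5]
52 [200.1 218.6]
45 [198.9 218.9]
38 [198.2 220. ]
[([0.4432, -0.2862], 159.6, [0.013, 0.03], [190.1999969482422, 223.3000030517578])]
```

```bash
python3 -m jog '[0.13,0,0.1,0,0,0,-1,0.25,0,0.22,0,0,0,-1,0.36,0,0.36,0,0,0,-1,0.43,0,0.5,0,0,0,-1,0.5,0,0.65,0,0,0,-1]'
python3 - <<'E'
from h import *
rel("r")
s=robot.read_camera("scene");print(comps(s,"blue",(150,190,340,300),.2,10));H=np.array([.4927,-.2887]);u=np.array([.866,-.5])
for a in(45,30,15,8,0):
    t=np.radians(a);al=-.128*np.cos(t)+.015*np.sin(t);z=.076+.128*np.sin(t)+.015*np.cos(t);print(a,proj(s,[*(H+al*u),z]).round(1))
E
```

```text
time_s: 28.05
ee_pos: [0.3936, -0.232, 0.133]
orientation: [[-0.866, 0.499, 0.0], [0.499, 0.866, -0.001], [-0.001, -0.001, -1.0]]
contact_force: [0.7, -0.7, 1.5]
finger_gap: 0.0006
gripper_force: 0.5
r from hinge: along -0.1141 lat -0.0005 tip z 0.1140 F [ 0.7 -0.7  1.5] gap 0.0006
[([0.4792, -0.3144], 3.0, [0.019, 0.031], [194.10000610351562, 238.1999969482422])]
45 [198.9 218.9]
30 [197.8 222.4]
15 [198.2 229.3]
8 [198.9 233.5]
0 [200.  238.9]
```

```bash
python3 -m jog '[0.04,0,0.07,0,0,0,-1,0.08,0,0.12,0,0,0,-1,0.08,0,0.16,0,0,0,-1,0.08,0,0.19,0,0,0,-1]'
python3 -c "
from h import *
rel('r')"
python3 -m jog '[0,0,0.02,0,0,0,-1,0,0,0.03,0,0,0,-1,0,0,0.03,0,0,0,-1]'
python3 -c "
from h import *
rel('r')"
```

```text
time_s: 28.43
ee_pos: [0.3852, -0.2269, 0.1134]
orientation: [[-0.866, 0.499, -0.003], [0.499, 0.866, 0.001], [0.003, -0.0, -1.0]]
contact_force: [-0.3, 1.0, 1.1]
finger_gap: 0.0002
gripper_force: 0.5
r from hinge: along -0.1240 lat -0.0002 tip z 0.0944 F [-0.3  1.   1.1] gap 0.0002
time_s: 28.68
ee_pos: [0.385, -0.2267, 0.1109]
orientation: [[-0.866, 0.499, -0.003], [0.499, 0.866, 0.001], [0.003, -0.001, -1.0]]
contact_force: [-2.4, 0.5, 9.9]
finger_gap: 0.0003
gripper_force: 4.9
r from hinge: along -0.1243 lat -0.0002 tip z 0.0919 F [-2.4  0.5  9.9] gap 0.0003
```

```bash
python3 -m jog '[0,0,0.01,0,0,0,-1,0,0,0.02,0,0,0,-1,0,0,0.02,0,0,0,-1]'
python3 -m jog '[0,0,-0.1,0,0,0,-1,0,0,-0.2,0,0,0,-1,0,0,-0.2,0,0,0,-1]'
python3 - <<'E'
from h import *
rel("r")
s=robot.read_camera("scene");print(comps(s,"blue",(150,190,340,300),.2,10))
E
```

```text
time_s: 28.93
ee_pos: [0.3849, -0.2267, 0.1093]
orientation: [[-0.866, 0.499, -0.003], [0.499, 0.866, 0.001], [0.003, -0.001, -1.0]]
contact_force: [-3.6, 1.4, 13.8]
finger_gap: 0.0007
gripper_force: 7.0
time_s: 29.18
ee_pos: [0.3856, -0.2272, 0.1297]
orientation: [[-0.866, 0.499, -0.001], [0.499, 0.866, -0.0], [0.001, -0.001, -1.0]]
contact_force: [-0.2, 0.1, 1.0]
finger_gap: 0.0006
gripper_force: 0.0
r from hinge: along -0.1235 lat -0.0002 tip z 0.1107 F [-0.2  0.1  1. ] gap 0.0006
[([0.4921, -0.3151], 57.7, [0.025, 0.031], [199.39999389648438, 240.6999969482422])]
```

```bash
python3 -m jog '[0,0,-0.4,0,0,0,-1,0,0,-0.8,0,0,0,-1,0,0,-1,0,0,0,-1,0,0,-1,0,0,0,-1]'
python3 - <<'E'
from h import *
rel("r")
s=robot.read_camera("scene");print(comps(s,"blue",(150,190,340,300),.2,10))
u=np.array([np.cos(np.radians(-27.8)),np.sin(np.radians(-27.8))]);H=np.array([.5706,-.0416])
plan((*(H-.02*u),.29),152.2);plan((*(H+.058*u),.29),152.2)
E
```

```text
time_s: 29.57
ee_pos: [0.3869, -0.2281, 0.232]
orientation: [[-0.866, 0.499, 0.003], [0.499, 0.866, -0.004], [-0.004, -0.002, -1.0]]
contact_force: [0.8, -0.4, -0.3]
finger_gap: 0.0002
gripper_force: 0.0
r from hinge: along -0.1220 lat -0.0004 tip z 0.2130 F [ 0.8 -0.4 -0.3] gap 0.0002
[([0.4921, -0.3151], 57.7, [0.025, 0.031], [199.39999389648438, 240.6999969482422])]
[-0.187, 1.0, -0.24] [-0.001, 0.0, -0.024] rows 2.5
[-0.227, 1.0, -0.241] [-0.0, 0.0, -0.0] rows 2.5
[-0.116, 0.511, -0.123] [0.0, -0.0, 0.0] rows 1.3
[-0.491, 1.0, -0.237] [-0.001, 0.0, -0.024] rows 2.7
[-0.538, 1.0, -0.241] [-0.0, 0.0, -0.0] rows 2.8
[-0.281, 0.523, -0.126] [0.0, -0.0, 0.0] rows 1.5
```

The red cover stays down with the arm lifted clear (block at pixel (199,241)), so its catch holds. Now the white cover.

```bash
python3 -m jog '[-0.3,0.5,-0.6,0,0,-0.024,-1,-0.491,1,-0.6,0,0,-0.024,-1,-0.491,1,-0.6,0,0,-0.024,-1,-0.491,1,-0.6,0,0,-0.024,-1]'
python3 -m jog '[-0.538,1,0,0,0,0,-1,-0.538,1,0,0,0,0,-1,-0.538,1,0,0,0,0,-1]'
python3 -m jog '[-0.28,0.52,0,0,0,0,-1,-0.28,0.52,0,0,0,0,-1,-0.28,0.52,0,0,0,0,-1]'
python3 - <<'E'
from h import *
rel("w")
u=np.array([np.cos(np.radians(-27.8)),np.sin(np.radians(-27.8))]);H=np.array([.5706,-.0416])
plan((*(H+.058*u),.227),152.2)
s=robot.read_camera("scene");print(comps(s,"blue",(150,190,250,300),.2,10),comps(s,"blue",(300,160,345,200),.2,10))
E
```

```text
time_s: 29.95
ee_pos: [0.4818, -0.1618, 0.2884]
orientation: [[-0.886, 0.464, -0.0], [0.464, 0.886, 0.002], [0.001, 0.002, -1.0]]
contact_force: [-0.8, -0.5, -0.8]
finger_gap: 0.0004
gripper_force: 0.0
time_s: 30.2
ee_pos: [0.5734, -0.0995, 0.2853]
orientation: [[-0.885, 0.466, -0.006], [0.466, 0.885, 0.003], [0.007, -0.0, -1.0]]
contact_force: [-0.5, -0.5, -0.4]
finger_gap: 0.0006
gripper_force: 0.0
time_s: 30.45
ee_pos: [0.6229, -0.0657, 0.2838]
orientation: [[-0.886, 0.463, -0.007], [0.463, 0.886, 0.003], [0.008, -0.0, -1.0]]
contact_force: [0.2, -0.8, 0.3]
finger_gap: 0.0006
gripper_force: 0.0
w from hinge: along 0.0575 lat 0.0030 tip z 0.2648 F [ 0.2 -0.8  0.3] gap 0.0006
[-0.01, -0.03, 0.568] [-0.0, -0.005, 0.002] rows 1.4
[([0.4925, -0.3157], 60.3, [0.024, 0.03], [199.3000030517578, 241.0])] [([0.5819, -0.0439], 63.1, [0.037, 0.046], [319.8999938964844, 178.6999969482422])]
```

```bash
python3 -m jog '[0,-0.03,0.3,0,-0.006,0,-1,0,-0.03,0.6,0,-0.006,0,-1,0,-0.03,0.6,0,-0.006,0,-1,0,-0.03,0.6,0,-0.006,0,-1]'
python3 -m jog '[0.2,0,0,0,-0.006,0,-1,0.4,0,0,0,-0.006,0,-1,0.6,0,0,0,-0.006,0,-1,0.6,0,0,0,-0.006,0,-1]'
python3 -c "
from h import *
rel('w')"
```

```text
time_s: 30.83
ee_pos: [0.6178, -0.0716, 0.226]
orientation: [[-0.884, 0.467, -0.0], [0.467, 0.884, -0.002], [-0.001, -0.002, -1.0]]
contact_force: [0.7, -0.1, 0.4]
finger_gap: 0.0006
gripper_force: 0.0
time_s: 31.17
ee_pos: [0.5646, -0.0422, 0.2298]
orientation: [[-0.885, 0.466, 0.015], [0.466, 0.885, -0.007], [-0.017, 0.0, -1.0]]
contact_force: [1.6, 0.3, -0.1]
finger_gap: 0.0003
gripper_force: 0.1
w from hinge: along -0.0050 lat -0.0033 tip z 0.2108 F [ 1.6  0.3 -0.1] gap 0.0003
```

```bash
python3 -m jog '[0.2,0.01,0.09,0,0.005,0,-1,0.33,0.02,0.15,0,0.009,0,-1,0.48,0.03,0.22,0,0.009,0,-1,0.62,0.03,0.32,0,0.009,0,-1,0.62,0.03,0.32,0,0.009,0,-1]'
python3 - <<'E'
from h import *
rel("w")
s=robot.read_camera("scene");print(comps(s,"blue",(280,140,345,200),.2,10))
u=np.array([np.cos(np.radians(-27.8)),np.sin(np.radians(-27.8))]);H=np.array([.5706,-.0416])
for a in(92,60,45,30,15,0):
    t=np.radians(a);al=-.128*np.cos(t)+.015*np.sin(t);z=.076+.128*np.sin(t)+.015*np.cos(t);print(a,proj(s,[*(H+al*u),z]).round(1))
E
```

```text
time_s: 31.58
ee_pos: [0.5121, -0.0113, 0.1946]
orientation: [[-0.885, 0.466, -0.0], [0.466, 0.885, -0.0], [-0.0, -0.0, -1.0]]
contact_force: [0.1, 1.2, -0.2]
finger_gap: 0.0003
gripper_force: 0.2
w from hinge: along -0.0659 lat -0.0004 tip z 0.1756 F [ 0.1  1.2 -0.2] gap 0.0003
[([0.5158, -0.0505], 135.0, [0.019, 0.033], [292.0, 173.0]), ([0.5144, 0.0505], 118.3, [0.017, 0.025], [313.5, 153.5])]
92 [320.9 179.4]
60 [303.3 169.4]
45 [297.  170.8]
30 [292.4 175.4]
15 [289.7 182.7]
0 [288.8 192.1]
```

```bash
python3 -m jog '[0.13,0,0.08,0,0,0,-1,0.26,0,0.19,0,0,0,-1,0.36,0,0.33,0,0,0,-1,0.43,0,0.48,0,0,0,-1,0.5,0,0.63,0,0,0,-1]'
python3 -c "
from h import *
rel('w')"
python3 -m jog '[0.05,0,0.08,0,0,0,-1,0.08,0,0.12,0,0,0,-1,0.08,0,0.16,0,0,0,-1,0.08,0,0.19,0,0,0,-1]'
python3 -c "
from h import *
rel('w')"
```

```text
time_s: 32.05
ee_pos: [0.4715, 0.0109, 0.1326]
orientation: [[-0.884, 0.467, 0.005], [0.467, 0.884, -0.002], [-0.006, 0.001, -1.0]]
contact_force: [2.1, -0.5, 0.5]
finger_gap: 0.0004
gripper_force: 0.5
w from hinge: along -0.1122 lat 0.0002 tip z 0.1136 F [ 2.1 -0.5  0.5] gap 0.0004
time_s: 32.38
ee_pos: [0.4634, 0.0149, 0.1129]
orientation: [[-0.884, 0.467, 0.003], [0.467, 0.884, -0.001], [-0.003, 0.0, -1.0]]
contact_force: [0.0, 0.2, 4.9]
finger_gap: 0.0005
gripper_force: 2.5
w from hinge: along -0.1212 lat 0.0000 tip z 0.0939 F [0.  0.2 4.9] gap 0.0005
```

```bash
python3 -m jog '[0,0,0.02,0,0,0,-1,0,0,0.04,0,0,0,-1,0,0,0.05,0,0,0,-1,0,0,0.05,0,0,0,-1]'
python3 -m jog '[0,0,-0.2,0,0,0,-1,0,0,-0.5,0,0,0,-1,0,0,-0.8,0,0,0,-1,0,0,-1,0,0,0,-1,0,0,-1,0,0,0,-1]'
python3 -m jog '[0.4,0,-0.5,0,0,0,-1,0.8,0,-0.9,0,0,0,-1,1,0,-0.9,0,0,0,-1,1,0,-0.9,0,0,0,-1]'
python3 - <<'E'
from h import *
rel("w")
s=robot.read_camera("scene");print(comps(s,"blue",(270,140,345,215),.2,10),comps(s,"blue",(150,190,250,300),.2,10))
r=robot.read_camera("top")
f=r["frame"][155:295,295:485,::-1];g=s["frame"][140:310,170:360,::-1]
cv2.imwrite("pics/fin.png",np.hstack([cv2.resize(f,(400,295),interpolation=cv2.INTER_CUBIC),cv2.resize(g,(330,295),interpolation=cv2.INTER_CUBIC)]))
E
```

```text
time_s: 32.72
ee_pos: [0.463, 0.0152, 0.1088]
orientation: [[-0.884, 0.467, 0.003], [0.467, 0.884, -0.001], [-0.003, 0.0, -1.0]]
contact_force: [-2.6, 0.7, 15.1]
finger_gap: 0.0005
gripper_force: 7.5
time_s: 33.13
ee_pos: [0.4646, 0.0151, 0.2117]
orientation: [[-0.885, 0.466, 0.009], [0.466, 0.885, -0.002], [-0.009, 0.003, -1.0]]
contact_force: [-0.3, -0.8, 0.4]
finger_gap: 0.0006
gripper_force: 0.0
time_s: 33.47
ee_pos: [0.3714, 0.0635, 0.2996]
orientation: [[-0.885, 0.466, 0.003], [0.466, 0.885, -0.0], [-0.003, 0.002, -1.0]]
contact_force: [-0.1, 0.8, -0.2]
finger_gap: 0.0007
gripper_force: 0.0
w from hinge: along -0.2252 lat 0.0000 tip z 0.2806 F [-0.1  0.8 -0.2] gap 0.0007
[([0.5516, -0.122], 62.7, [0.028, 0.034], [288.6000061035156, 193.3000030517578]), ([0.4951, 0.0631], 159.9, [0.047, 0.055], [309.1000061035156, 149.8000030517578])] [([0.4927, -0.3157], 55.4, [0.024, 0.031], [199.5, 241.0])]
```

View pics/fin.png

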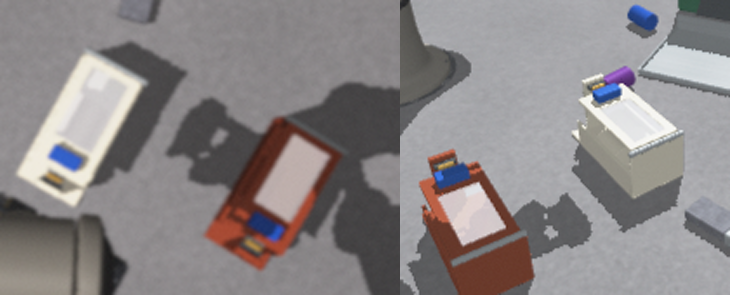

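Both covers lie flat: the blocks at (66,157) and (266,226) in the left half sit next to their brass catches. They have stayed down with the arm well clear, and the tray is empty. Handing in.

```bash
python3 -c "
from h import *
s=robot.read_camera('scene');print(comps(s,'blue',(270,170,345,215),.2,10),comps(s,'blue',(150,190,250,300),.2,10))
print(robot.sign_off())"
```

```text
[([0.5516, -0.122], 62.7, [0.028, 0.034], [288.6000061035156, 193.3000030517578])] [([0.4921, -0.3151], 57.7, [0.025, 0.031], [199.39999389648438, 240.6999969482422])]
the job is handed in; nothing more can be done
None
```

I packed three white props in the cream-white case and the one red prop present in the red case, shut both covers (they stayed down once the arm was clear), and handed in at about 34 s; no verdict came back, and the red prop's place was checked only by image difference before its cover closed.

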